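# Empty the toy-car finishing machine's catch tray by colour

### The job

Swing the clear guard up off the machine's catch tray until it stands about upright, then collect every painted toy car from the tray: red cabins go into the red tote, blue cabins into the blue tote, flat on the tote's floor and not stacked. Leave the unpainted car in the tray (it needs another pass) and do not lift it. Once all painted cars are in their totes, shut the guard fully and let go, without disturbing the other things on the bench.

Things in the scene. Friction and masses are not known exactly. Their poses are not given: they have to be found in the camera images.
- red1: Red-cabin toy car cut from light wood, 80 long (its x) x 32 wide (its y); the low body (bonnet and boot) is 24 high, and the cabin in the middle, 36 long and as wide as the body, brings it to 44; origin at the centre of its underside, z up when it stands on its wheels; about 60 g (40 to 85). May be absent.
- blue1: Blue-cabin toy car cut from light wood, 80 long (its x) x 32 wide (its y); the low body (bonnet and boot) is 24 high, and the cabin in the middle, 36 long and as wide as the body, brings it to 44; origin at the centre of its underside, z up when it stands on its wheels; about 60 g (40 to 85). May be absent.
- red2: Red-cabin toy car cut from light wood, 80 long (its x) x 32 wide (its y); the low body (bonnet and boot) is 24 high, and the cabin in the middle, 36 long and as wide as the body, brings it to 44; origin at the centre of its underside, z up when it stands on its wheels; about 60 g (40 to 85). May be absent.
- blue2: Blue-cabin toy car cut from light wood, 80 long (its x) x 32 wide (its y); the low body (bonnet and boot) is 24 high, and the cabin in the middle, 36 long and as wide as the body, brings it to 44; origin at the centre of its underside, z up when it stands on its wheels; about 60 g (40 to 85). May be absent.
- plain: Unpainted toy car cut from light wood, 80 long (its x) x 32 wide (its y); the low body (bonnet and boot) is 24 high, and the cabin in the middle, 36 long and as wide as the body, brings it to 44; origin at the centre of its underside, z up when it stands on its wheels; about 60 g (40 to 85). Its cabin is bare wood: not finished, stays in the tray.
- red3: Red-cabin toy car cut from light wood, 80 long (its x) x 32 wide (its y); the low body (bonnet and boot) is 24 high, and the cabin in the middle, 36 long and as wide as the body, brings it to 44; origin at the centre of its underside, z up when it stands on its wheels; about 60 g (40 to 85). May be absent.
- blue3: Blue-cabin toy car cut from light wood, 80 long (its x) x 32 wide (its y); the low body (bonnet and boot) is 24 high, and the cabin in the middle, 36 long and as wide as the body, brings it to 44; origin at the centre of its underside, z up when it stands on its wheels; about 60 g (40 to 85). May be absent.
- tote_red: Loose open red plastic tote, outside 240 (x) x 170 (y) x 70 high, walls and floor 5 thick, 0.8 kg; origin at the centre of its underside, z up; holds up to three cars side by side, each lying along the tote's y. It stands to the left or right of the catch tray.
- tote_blue: Loose open blue plastic tote, outside 240 (x) x 170 (y) x 70 high, walls and floor 5 thick, 0.8 kg; origin at the centre of its underside, z up; holds up to three cars side by side, each lying along the tote's y. It stands to the left or right of the catch tray.
- machine: Fixed green bench machine, steel catch tray on the robot's side. Origin on the bench under the tray's centre, x away from the robot, z up. Tray inside 244 (x) x 410 (y), floor 6 above the bench, walls 6 thick, rim 56 above the bench. The housing, 165 to 230 high, begins 152 beyond the origin. The cars lie in two rows, roughly along x.
- guard_hinge (a point): Middle of the guard's hinge line, fixed to the machine at (130, 0, 60) of the machine's frame; its axes are the machine's. The hinge runs along y; the clear guard, 258 (from hinge to front edge) x 416 x 5 with an orange rim, lies over the tray when shut.
- guard_bar (a point): Middle of the guard's handle bar, a steel bar 12 thick and 130 long along y, carried 45 above the guard's underside on two posts 60 either side of the middle. From the hinge line it lies 235 towards the robot and 45 up when the guard is shut, and turns with the guard; the guard's edge is 23 further out. Once the guard stands up the bar is on its far side.
- guard (a joint): Angle of the guard: 0 shut on the tray, grows as its front edge swings up and away from the robot, stop at 1.75 (leaning back a little, past upright at 1.57). A stiff hinge: stays where it is left; about 5 N at the bar to raise it.
- glue: Bystander: white glue bottle, 52 across, 120 high, on the robot's side of the tray, to the right; origin under its centre.
- paint_jar: Bystander: paint jar, 64 across, 75 high, at the far left; origin under its centre.
- bowl: Bystander: empty white plastic bowl, 110 across, 45 high, far right; origin under its centre.
- whale: Bystander: small wooden whale, 110 long, 36 high, in front of the tray on the robot's side; origin under the middle of its body.
- brush: Bystander: brush, 170 long, lying on the bench near right; origin under its middle.

How it is judged:
By the outcome, as a careful person would: the job done as asked, in the order asked, and still so for the second after the job is handed in, with the robot touching nothing.
Of red1, blue1, red2, blue2, red3, blue3 only 4 to 6 are there at a start; the rules pass over those that are not, and their reading is None.
At some moment in a run one of red1, blue1, red2, blue2, red3, blue3 may be knocked a few centimetres aside while the robot is not near it.
Once in a run the grip may slacken for a moment while it holds something.
It also fails if it takes over 210 s, if anything falls off the work surface, if the arm or the gripper's body presses on something with over 40 N, if the wrist force passes 120 N, or if a joint passes its speed limit or range.

### The arm

A 6-joint arm with a two-finger parallel gripper is mounted at the origin on the work surface. World frame = base frame: x ahead of the robot, y to its left, z up, the work surface at z = 0. Lengths are in m, angles in degrees, forces in N, time in s.
With the tool pointing down it reaches from about 0.3 to 0.825 m from the base axis. Payload 5.4 kg.
Tool frame: the origin (TCP) lies between the finger pads; the fingertips stand 8 mm ahead of it and the grasp point (between the pads) lies 11 mm behind it; z points along the fingers, y is the line along which they close (so a half turn about z gives the same grasp; the last joint's range is limited). The gripper opens to 92 mm and grips with 3 to 60 N. Pads are 20 mm wide; open, the fingers measure 128 mm over their backs; the gripper's body (75 mm by 189 mm) begins 69 mm behind the grasp point.
Start: joints at [-12.038, 9.076, 91.501, -0, 79.423, -12.038], TCP at [0.575, -0, 0.223] pointing down, gripper open.
Joint ranges: [-166.64, 166.64], [-54.1, 131.32], [10.49, 154.53], [-73.88, 253.88], [9.74, 151.15], [-171.62, 171.62]. Speed limits (degrees/s): [147.25, 147.25, 180, 180, 180, 180].

### API

Orientations are given as [roll, pitch, yaw] about the fixed x, y, z axes, in that order (R = Rz(yaw) Ry(pitch) Rx(roll)).
In Python, from rig import manip gives the robot as it stands.
- The arm moves only by the shell command python3 -m jog 'ROWS'. ROWS is text: rows parted by semicolons, each of 7 numbers parted by spaces: the finger opening in cm, from 0 to 9.19, then the shift along the world's x, y, z in cm, then the turn, a rotation vector about the world's x, y, z in rad. A call has exactly 5 rows; each row is the pose to reach, as a shift and turn from the pose commanded when the call began; what a row does not reach only later rows make up. A row lasts 1/8 s, in which the tool goes at most 62.5 mm and 10.7 degrees, less where a joint would pass 70% of its speed; a pose out of reach is approached as far as the arm can. A call with a gripper value outside its range is refused whole. The fingers move at their own pace and stop on an object; the grip force is fixed at half the most. Time passes only in rows, so rows that repeat a pose let the fingers close, or fill a call up. It gives the time, the measured TCP pose, the force, the opening and the grip force at its end, in the units of the state.
- manip.read_state(): the state, without advancing time (a new reading comes with each control period).
- manip.grab_frame(name): name is "scene" or "side" or "wrist"; returns a dict with "image" (480x640x3 uint8, red, green, blue), "fx", "fy", "cx", "cy" (pixels), "extrinsics" (4x4, takes a point from world to camera coordinates). Camera axes: x right, y up, looking along -z (the intrinsics and any distortion apply to the point x, -y, -z); pixel columns grow to the right and rows downward; lengths in m; the calibration is good to about 2 mm. A picture is of the moment at which its call begins. There is no depth.
- manip.hand_in(): hands the job in; it is judged then, once.
Trained networks look in a picture, given as the dict that the camera call returned (one of the last four; its "shot" number tells which), for a name from the list of things; names that differ only in an ending like _2 or _b are one class to them, and where a whole thing is asked for, a point or a joint stands for the part that bears it (a point fixed in the world has none). Each returns a list of dicts, best first, with "p" (0 to 1); they miss things now and then, are a little off and sometimes report something else, mostly with a low value. They report only what shows in the picture. A call takes as long as a camera call.
- manip.look_for(thing, picture): "box" ([centre column, centre row, width, height] as shares, 0 to 1, of the picture: columns of its width, rows of its height, round what is visible of it).
The state is a dict: "clock": time; "joint_pos": joint angles; "dq": joint speeds; "joint_efforts": joint torques, N m; "tool_pos": TCP position; "eef_rot": TCP orientation; "wrist_force": force on the tool from outside, world axes, zero at the start; "moment": the same for the moment, N m; "width": finger opening in m; "grasp_force": force on a finger pad.
Only numpy, scipy, OpenCV 4.12 (cv2) and the standard library are available. Lean on these libraries where they do the work, as an engineer would, in place of code of your own. Each camera call takes 0.05 s, during which the arm holds its last target. There are 200 camera calls.

## Working session

There is one attempt and no reset: what is moved stays moved. The work goes in short steps, Python scripts to look and compute and a shell command to move; the robot and the scene stay as the last step left them, time stands still between calls to the robot, and variables do not carry over. Pictures are saved under pics/ and viewed, at most 14 in all, crops included, and the job is handed in when it is done.

```bash
ls; mkdir -p pics; cat > h.py <<'E'
from rig import manip
import numpy as np, cv2
def shot(n,save=None):
    p=manip.grab_frame(n)
    if save: cv2.imwrite('pics/'+save+'.png',cv2.cvtColor(p['image'],cv2.COLOR_RGB2BGR))
    return p
def toworld(p,u,v,z):
    E=np.array(p['extrinsics']);R=E[:3,:3];t=E[:3,3];c=-R.T@t
    d=R.T@np.array([(u-p['cx'])/p['fx'],-(v-p['cy'])/p['fy'],-1.])
    return c+d*(z-c[2])/d[2]
def topix(p,w):
    E=np.array(p['extrinsics']);q=E[:3,:3]@np.array(w)+E[:3,3]
    return p['cx']+p['fx']*q[0]/-q[2], p['cy']-p['fy']*q[1]/-q[2]
E
python3 - <<'E'
from h import *
for n in('scene','side'):
    p=shot(n,n+'0'); print(n,[k for k in p],p['fx'],p['cx'],p['cy']); E=np.array(p['extrinsics']);print(np.round(E,3).tolist(),-E[:3,:3].T@E[:3,3])
    for t in ['red1','blue1','plain','tote_red','tote_blue','machine','guard_bar','guard','glue','paint_jar','bowl','whale','brush']:
        for d in manip.look_for(t,p)[:4]:
            b=np.array(d['box'])*[640,480,640,480]
            if d['p']>.3: print(t,round(d['p'],2),b.round(0), toworld(p,b[0],b[1],.03).round(3))
print(manip.read_state())
E
```

```text
pics
scene ['image', 'fx', 'fy', 'cx', 'cy', 'extrinsics', 'shot'] 455.93339020775494 321.9770274316551 237.35747036765252
[[-0.952, 0.307, -0.01, 0.454], [-0.187, -0.555, 0.81, 0.004], [0.243, 0.773, 0.586, -1.241], [0.0, 0.0, 0.0, 1.0]] [0.73428653 0.822862   0.72817387]
red1 0.59 [349. 305.  33.  11.] [0.466 0.158 0.03 ]
blue1 0.66 [309. 317.  18.   2.] [0.559 0.166 0.03 ]
blue1 0.51 [309. 260. 144. 141.] [ 0.504 -0.018  0.03 ]
tote_red 0.63 [274. 192.  89.  46.] [ 0.512 -0.369  0.03 ]
tote_blue 0.57 [396. 377. 164. 139.] [0.45  0.362 0.03 ]
machine 0.89 [254. 278. 263. 207.] [0.645 0.007 0.03 ]
guard_bar 0.89 [309. 261. 150. 142.] [ 0.505 -0.013  0.03 ]
guard 0.66 [309. 260. 147. 141.] [ 0.504 -0.018  0.03 ]
guard 0.59 [418. 300.  53.  22.] [0.316 0.192 0.03 ]
glue 0.71 [352. 207.  19.  42.] [ 0.317 -0.213  0.03 ]
paint_jar 0.61 [247. 404.  41.  54.] [0.72  0.331 0.03 ]
whale 0.57 [420. 299.  50.  24.] [0.311 0.19  0.03 ]
brush 0.73 [378. 193.  17.  27.] [ 0.216 -0.26   0.03 ]
side ['image', 'fx', 'fy', 'cx', 'cy', 'extrinsics', 'shot'] 542.4862128448324 316.7791174947094 238.022
[... 784 characters left out ...]
.03 ]
{'clock': 1.4, 'joint_pos': array([-1.20366655e+01,  9.07792620e+00,  9.15014105e+01, -2.89177038e-03,
        7.94235839e+01, -1.20386883e+01]), 'dq': array([-0.06752084, -0.03923618,  0.01147601, -0.09392459,  0.01024148,
       -0.10398387]), 'joint_efforts': array([ 8.55149756e-04, -3.85557067e+01, -3.22360826e+01,  7.03022629e-02,
        3.06493684e-02, -8.65071854e-06]), 'tool_pos': array([ 5.74976060e-01, -2.01525464e-05,  2.22578377e-01]), 'eef_rot': array([-1.79996551e+02,  2.17093268e-03,  9.00025537e+01]), 'wrist_force': array([-0.23109378,  0.69649807, -0.17371298]), 'moment': array([-0.00630476,  0.02793149,  0.02866052]), 'grasp_force': 0.0, 'width': 0.09200109702394366}
```

View pics/scene0.png

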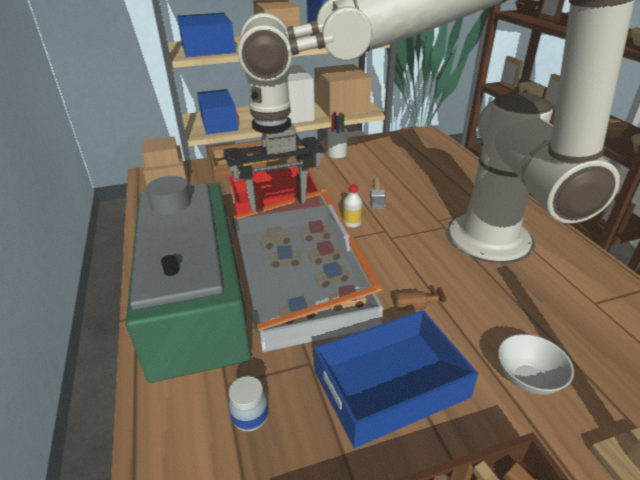

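View pics/side0.png

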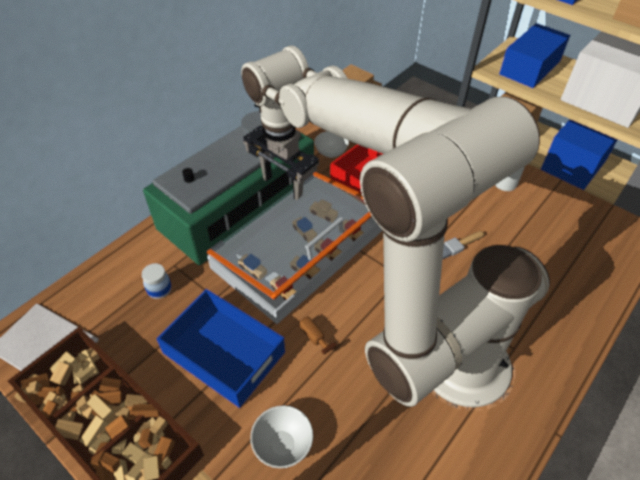

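```bash
python3 - <<'E'
import cv2
a=cv2.imread('pics/scene0.png')[170:350,215:455]; cv2.imwrite('pics/c1.png',cv2.resize(a,(800,600),interpolation=cv2.INTER_CUBIC))
a=cv2.imread('pics/side0.png')[160:325,190:410]; cv2.imwrite('pics/c2.png',cv2.resize(a,(800,600),interpolation=cv2.INTER_CUBIC))
E
```

```text
(no output)
```

View pics/c1.png

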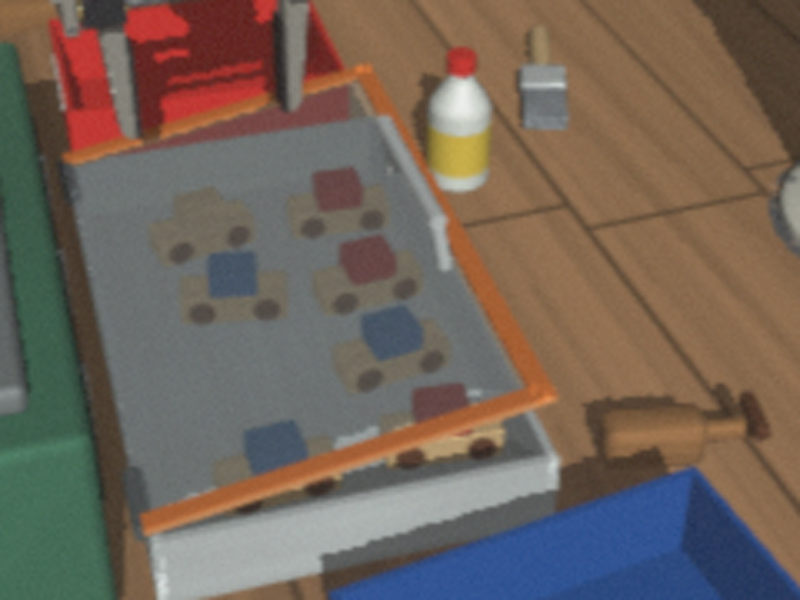

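View pics/c2.png

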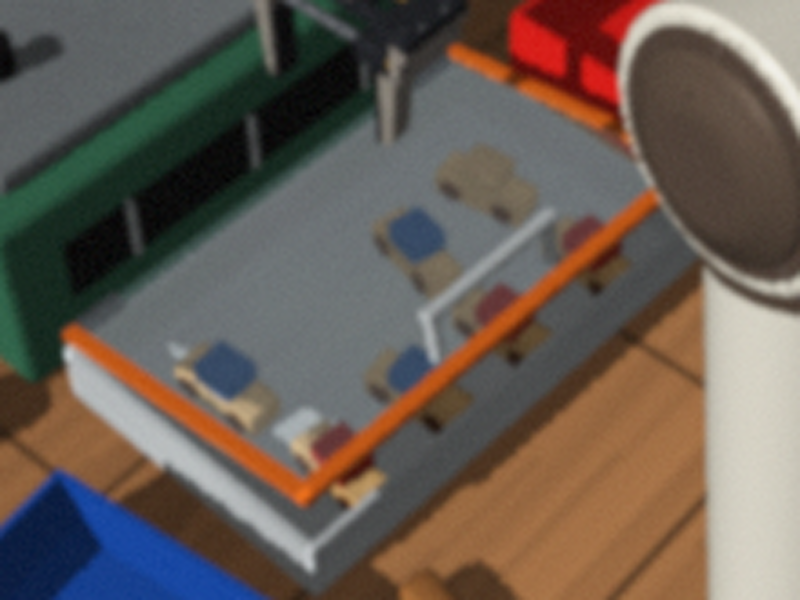

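```bash
cat >> h.py <<'E'
def tri(ps,uvs):
    A=[];b=[]
    for p,(u,v) in zip(ps,uvs):
        E=np.array(p['extrinsics']);R=E[:3,:3];c=-R.T@E[:3,3]
        d=R.T@np.array([(u-p['cx'])/p['fx'],-(v-p['cy'])/p['fy'],-1.]);d/=np.linalg.norm(d)
        P=np.eye(3)-np.outer(d,d);A.append(P);b.append(P@c)
    A=np.array(A);b=np.array(b);x=np.linalg.solve(A.sum(0),b.sum(0))
    return x,[np.linalg.norm(a@x-k) for a,k in zip(A,b)]
E
python3 - <<'E'
from h import *
a=shot('scene');b=shot('side')
f=lambda u,v:(215+.3*u,170+.3*v); g=lambda u,v:(190+.275*u,160+.275*v)
for n,s,t in [('barR',(385,120),(552,213)),('barL',(442,262),(428,315)),('trayNL',(552,460),(312,548)),('trayFL',(155,535),(68,350)),('guardNL',(548,393),(305,495)),('guardFL',(145,525),(70,333)),('guardFR',(68,157),(452,50))]:
    x,r=tri([a,b],[f(*s),g(*t)]);print(n,x.round(4),np.round(r,4))
# car roofs z=.05
cars={'plain':((197,200),(487,165)),'rR':((337,188),(592,235)),'rM':((368,258),(498,305)),'bN':((390,330),(412,370)),'bF':((232,272),(417,235)),'bL':((275,443),(225,367)),'rL':((440,402),(340,447))}
for n,(s,t) in cars.items():
    x,r=tri([a,b],[f(*s),g(*t)]);print(n,x.round(3),np.round(r,3))
c=np.array
for im,k in((a,'blue'),(b,'blue')):
  pass
# totes: corners in scene (blue top rim z=.07)
for uv in[(422,317),(476,376),(352,440),(314,353)]: print('blue',toworld(a,*uv,.07).round(3))
for uv in[(209,293),(283,347),(237,400),(159,345)]: print('blue side',toworld(b,*uv,.07).round(3))
E
```

```text
barR [ 0.4331 -0.065   0.1445] [0.0011 0.0011]
barL [0.4429 0.0599 0.1202] [0.0134 0.0134]
trayNL [0.4157 0.2081 0.053 ] [0.0012 0.0012]
trayFL [0.6635 0.1993 0.0579] [0.0014 0.0014]
guardNL [0.4207 0.2049 0.1077] [0.0011 0.0011]
guardFL [0.6688 0.1919 0.063 ] [0.0006 0.0006]
guardFR [ 0.6492 -0.2095  0.0673] [0.0004 0.0004]
plain [ 0.559 -0.147  0.045] [0.001 0.001]
rR [ 0.449 -0.14   0.041] [0.003 0.003]
rM [ 0.457 -0.037  0.047] [0.003 0.003]
bN [0.468 0.048 0.045] [0.001 0.001]
bF [ 0.555 -0.058  0.04 ] [0. 0.]
bL [0.574 0.132 0.045] [0. 0.]
rL [0.461 0.131 0.047] [0. 0.]
blue [0.356 0.274 0.07 ]
blue [0.334 0.429 0.07 ]
blue [0.579 0.471 0.07 ]
blue [0.585 0.293 0.07 ]
blue side [0.568 0.283 0.07 ]
blue side [0.329 0.275 0.07 ]
blue side [0.318 0.431 0.07 ]
blue side [0.548 0.454 0.07 ]
```

```bash
python3 -m jog '9.19 -5 0 1 0 -0.15 0; 3 -10 0 1 0 -0.3 0; 3 -15 0 1 0 -0.45 0; 3 -20 0 1 0 -0.62 0; 3 -20 0 1 0 -0.785 0'; python3 -m jog '3 0 0 0 0 0 0;3 0 0 0 0 0 0;3 0 0 0 0 0 0;3 0 0 0 0 0 0;3 0 0 0 0 0 0'
python3 - <<'E'
from h import *
a=shot('scene','s1');b=shot('side','s1b');w=shot('wrist','w1')
s=manip.read_state();print(s['joint_pos'])
im=cv2.cvtColor(np.hstack([a['image'][170:350,215:455],b['image'][160:340,190:430]]),cv2.COLOR_RGB2BGR)
im=cv2.resize(im,(800,300),interpolation=cv2.INTER_CUBIC)
cv2.imwrite('pics/m1.png',np.vstack([im,cv2.resize(cv2.cvtColor(w['image'],cv2.COLOR_RGB2BGR)[:,:],(400,300)).repeat(1,0) if 0 else cv2.copyMakeBorder(cv2.resize(cv2.cvtColor(w['image'],cv2.COLOR_RGB2BGR),(400,300)),0,0,0,400,0)]))
E
```

```text
clock: 2.12
tool_pos: [0.4195, -0.0001, 0.2306]
eef_rot: [145.1, -0.3, 90.2]
wrist_force: [-42.7, 0.8, 16.8]
width: 0.0539
grasp_force: 0.0
clock: 2.75
tool_pos: [0.4195, -0.0004, 0.2313]
eef_rot: [145.1, -0.2, 90.1]
wrist_force: [-0.3, 0.5, -0.3]
width: 0.0298
grasp_force: 0.0
[-30.41368262 -54.07642589 142.81008974  19.39637344  61.85148356
 -35.07478238]
```

View pics/m1.png

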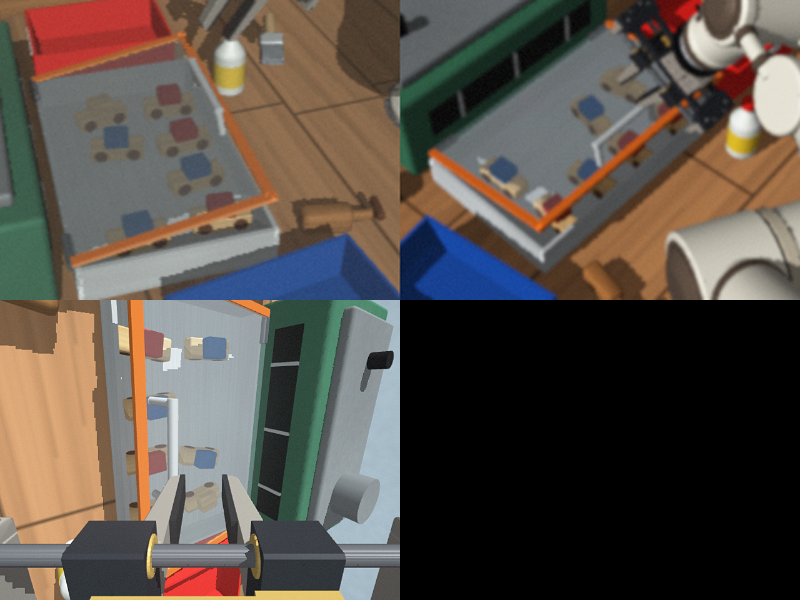

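```bash
python3 -m jog '3 0 0 0 0 0.12 0;3 0 0 0 0 .12 0;3 0 0 0 0 .12 0;3 0 0 0 0 .12 0;3 0 0 0 0 .12 0'
python3 - <<'E'
from h import *
p=shot('wrist');E=np.array(p['extrinsics']);s=manip.read_state();print(s['joint_pos']);print(s['tool_pos'],s['eef_rot'])
from scipy.spatial.transform import Rotation as R
T=R.from_euler('xyz',s['eef_rot'],degrees=True).as_matrix()
c=-E[:3,:3].T@E[:3,3];print('cam in tool',T.T@(c-s['tool_pos']), (E[:3,:3]@T).round(3))
for n in [(0.435,y,.144) for y in(-.065,0,.065)]: print(topix(p,n))
# wrist bar seen in previous pic (m1 2x): ends (174,400-300)*1.6 
E
```

```text
clock: 3.52
tool_pos: [0.4188, -0.0005, 0.2298]
eef_rot: [152.0, -0.3, 90.0]
wrist_force: [-0.7, -0.4, -0.2]
width: 0.0298
grasp_force: 0.0
[-26.57698473 -45.23325287 136.8530829   13.772666    63.76014032
 -29.88235456]
[ 0.41883318 -0.00046324  0.22981749] [152.0458745   -0.29273246  89.9692345 ]
cam in tool [ 8.61383127e-02 -1.95587287e-05 -1.62058678e-01] [[ 0.001  1.    -0.   ]
 [ 0.955 -0.001  0.298]
 [ 0.298 -0.    -0.955]]
(np.float64(291.474690224126), np.float64(331.1975177859329))
(np.float64(288.8084336496513), np.float64(250.95518889768198))
(np.float64(285.71930033483756), np.float64(157.9861724121685))
```

```bash
python3 - <<'E'
from h import *
p=shot('wrist','w2');im=cv2.imread('pics/w2.png')
for n in [(0.435,y,.144) for y in(-.065,0.0,.065)]: cv2.circle(im,tuple(int(round(k)) for k in topix(p,n)),3,(0,255,255),1)
cv2.imwrite('pics/w2c.png',cv2.resize(im[100:430,160:500],(800,776))[:600])
E
```

```text
(no output)
```

View pics/w2c.png

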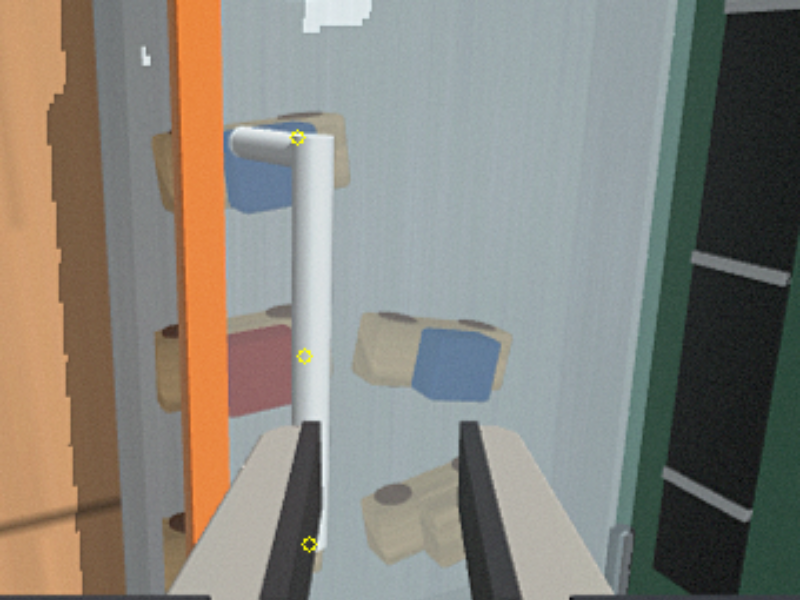

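```bash
python3 -m jog '3 -1.6 0 -2.2 0 0 0;3 -1.6 0 -2.2 0 0 0;3 -0.5 0 -4.4 0 0 0;3 0.7 0 -6.5 0 0 0;3 1.8 0 -8.6 0 0 0'
python3 -m jog '3 0 0 0 0 0 0;3 0 0 0 0 0 0;3 0 0 0 0 0 0;3 0 0 0 0 0 0;3 0 0 0 0 0 0'
python3 - <<'E'
import numpy as np
b0=np.arctan2(45,235)
r=np.hypot(.235,.045)
# hinge from bar at theta .17
for th0 in(.17,):
  H=np.array([.437,.144])-r*np.array([-np.cos(th0+b0),np.sin(th0+b0)]);print(H)
  for th in np.arange(.17,1.75,.1): print(round(th,2),((H+r*np.array([-np.cos(th+b0),np.sin(th+b0)])-[.437,.144])*100).round(1))
E
```

```text
clock: 4.25
tool_pos: [0.4385, -0.0007, 0.1444]
eef_rot: [152.0, -0.3, 90.0]
wrist_force: [-0.6, -0.3, 0.2]
width: 0.0301
grasp_force: 0.0
clock: 4.88
tool_pos: [0.4371, -0.0005, 0.1442]
eef_rot: [152.1, -0.3, 90.0]
wrist_force: [-0.3, -0.2, -0.7]
width: 0.0299
grasp_force: 0.0
[0.66099921 0.05989083]
0.17 [0. 0.]
0.27 [1.  2.2]
0.37 [2.1 4.3]
0.47 [3.5 6.2]
0.57 [5.  8.1]
0.67 [6.8 9.7]
0.77 [ 8.7 11.2]
0.87 [10.7 12.5]
0.97 [12.8 13.5]
1.07 [15.1 14.4]
1.17 [17.4 15. ]
1.27 [19.7 15.4]
1.37 [22.1 15.5]
1.47 [24.5 15.4]
1.57 [26.9 15.1]
1.67 [29.2 14.5]
```

```bash
python3 -m jog '3 0.5 0 1.1 0 0.03 0;3 1.0 0 2.2 0 0.07 0;3 2.1 -0.1 4.3 0 0.14 0;3 3.5 -0.1 6.2 0 0.21 0;3 5 -0.2 8.1 0 0.28 0'
python3 -m jog '3 1.8 -0.1 1.6 0 0.07 0;3 3.7 -0.2 3.1 0 0.14 0;3 5.7 -0.3 4.4 0 0.21 0;3 7.8 -0.4 5.4 0 0.21 0;3 10.1 -0.5 6.3 0 0.21 0'
python3 - <<'E'
from h import *
a=shot('scene','s2');b=shot('side','s2b')
im=np.hstack([a['image'][100:400,165:465],b['image'][60:360,140:440]]);cv2.imwrite('pics/m2.png',cv2.resize(cv2.cvtColor(im,cv2.COLOR_RGB2BGR),(800,400)))
E
```

```text
clock: 5.5
tool_pos: [0.4875, -0.0023, 0.2256]
eef_rot: [168.3, -0.3, 89.9]
wrist_force: [-0.1, 0.7, 0.2]
width: 0.03
grasp_force: 0.0
clock: 6.12
tool_pos: [0.5889, -0.0074, 0.288]
eef_rot: [-179.8, -0.3, 89.8]
wrist_force: [0.3, 0.5, 0.7]
width: 0.0295
grasp_force: 0.0
```

View pics/m2.png

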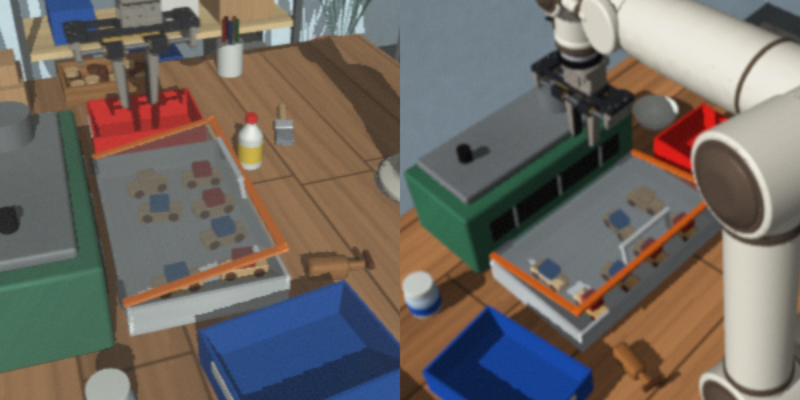

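```bash
python3 -m jog '3 -5 0 0 0 -0.1 0;4 -10 0.3 -1 0 -0.2 0;4 -15 .7 -3 0 -0.3 0;4 -18.9 0.7 -6.3 0 -0.4 0;4 -18.9 0.7 -6.3 0 -0.489 0'
python3 -m jog '4 0 0 0 0 0 0;4 0 0 0 0 0 0;4 0 0 0 0 0 0;4 0 0 0 0 0 0;4 0 0 0 0 0 0'
python3 - <<'E'
from h import *
a=shot('scene','s3');b=shot('side','s3b');p=shot('wrist','w3')
im=cv2.cvtColor(p['image'],cv2.COLOR_RGB2BGR)
for n in [(0.437,y,.144) for y in(-.03,0.0,.065)]: cv2.circle(im,tuple(int(round(k)) for k in topix(p,n)),3,(0,255,255),1)
A=cv2.resize(im[100:400,160:460],(400,400),interpolation=cv2.INTER_CUBIC)
im=cv2.cvtColor(a['image'],cv2.COLOR_RGB2BGR)
for n in [(0.437,y,.144) for y in(-.065,.065)]: cv2.circle(im,tuple(int(round(k)) for k in topix(a,n)),2,(0,255,255),1)
B=cv2.resize(im[190:310,290:410],(400,400),interpolation=cv2.INTER_CUBIC)
cv2.imwrite('pics/m3.png',np.hstack([A,B]))
E
```

```text
clock: 6.85
tool_pos: [0.3968, 0.0006, 0.2209]
eef_rot: [152.2, -0.4, 90.0]
wrist_force: [-1.2, 0.1, 0.4]
width: 0.04
grasp_force: 0.0
clock: 7.48
tool_pos: [0.3992, -0.0002, 0.2248]
eef_rot: [152.2, -0.3, 90.0]
wrist_force: [-1.1, -0.1, 0.0]
width: 0.04
grasp_force: 0.0
```

View pics/m3.png

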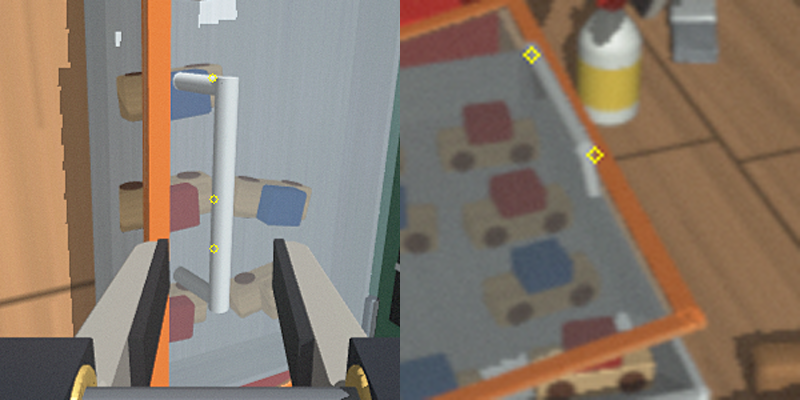

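```bash
python3 - <<'E'
from h import *
a=shot('scene');p=shot('wrist')
for s,t in [((346.4,234.5),(330.3,159.5)),((329,204.4),(325.8,331))]:
    x,r=tri([a,p],[s,t]);print(x.round(4),np.round(r,4))
for y in (.06,-.065):
  for th in(.17,.22,.26):
    b=np.arctan2(45,235);r=.2393;q=(.661-r*np.cos(th+b),y,.06+r*np.sin(th+b));print(th,np.round(q,3),np.round(topix(a,q),1),np.round(topix(p,q),1))
E
```

```text
[0.4412 0.0649 0.1496] [0.0016 0.0016]
[ 0.4375 -0.0637  0.1507] [0.0012 0.0012]
0.17 [0.437 0.06  0.144] [346.8 234.6] [319.1 165. ]
0.22 [0.441 0.06  0.155] [345.  230.8] [332.7 166.2]
0.26 [0.445 0.06  0.164] [343.3 227.9] [344.7 167.1]
0.17 [ 0.437 -0.065  0.144] [328.7 206. ] [320.2 327.6]
0.22 [ 0.441 -0.065  0.155] [327.  202.4] [332.  332.9]
0.26 [ 0.445 -0.065  0.164] [325.4 199.6] [342.4 337.1]
```

```bash
python3 -m jog '2.5 0.5 0 -0.8 0 0 0;2.5 0.5 0 -0.8 0 0 0;2.5 2 0 -3.5 0 0 0;2.5 3.3 0 -6 0 0 0;2.5 4.5 0 -8.4 0 0 0'
python3 -m jog '2.5 0 0 0 0 0 0;0 0 0 0 0 0 0;0 0 0 0 0 0 0;0 0 0 0 0 0 0;0 0 0 0 0 0 0'
```

```text
clock: 8.35
tool_pos: [0.4443, -0.0002, 0.1399]
eef_rot: [152.2, -0.3, 90.0]
wrist_force: [0.4, 1.5, -0.6]
width: 0.0253
grasp_force: 0.0
clock: 8.98
tool_pos: [0.4439, -0.0006, 0.1416]
eef_rot: [152.1, -0.3, 90.0]
wrist_force: [-7.2, -1.2, 3.7]
width: 0.0111
grasp_force: 30.0
```

```bash
python3 - <<'E'
import numpy as np
b=np.arctan2(45,235);r=.2393
def tcp(th):
    t=max(0,.489*(1-(th-.205)/1.0));return np.array([-r*np.cos(th+b)+.011*np.sin(t),r*np.sin(th+b)-.011*np.cos(t)]),t
p0,_=tcp(.205)
ths=np.linspace(.205,1.605,16)
base=p0;tb=.489
for i,th in enumerate(ths[1:]):
    p,t=tcp(th);print(round(th,2),((p-base)*100).round(1),round(tb-t,2))
    if i%5==4: base=p;tb=t;print()
E
```

```text
0.3 [0.9 2. ] 0.05
0.39 [2.  3.9] 0.09
0.48 [3.3 5.7] 0.14
0.58 [4.7 7.3] 0.18
0.67 [6.3 8.9] 0.23

0.76 [1.7 1.4] 0.05
0.86 [3.5 2.6] 0.09
0.95 [5.5 3.6] 0.14
1.04 [7.5 4.4] 0.18
1.14 [9.6 5. ] 0.23

1.23 [2.2 0.4] 0.03
1.32 [4.4 0.7] 0.03
1.42 [6.6 0.7] 0.03
1.51 [8.8 0.5] 0.03
1.6 [11.   0.1] 0.03
```

```bash
python3 -m jog '0 0.9 0 2.0 0 0.05 0;0 2.0 -0.1 3.9 0 0.09 0;0 3.3 -0.1 5.7 0 0.14 0;0 4.7 -0.2 7.3 0 0.18 0;0 6.3 -0.3 8.9 0 0.23 0'
python3 -m jog '0 1.7 -0.1 1.4 0 0.05 0;0 3.5 -0.2 2.6 0 0.09 0;0 5.5 -0.3 3.6 0 0.14 0;0 7.5 -0.4 4.4 0 0.18 0;0 9.6 -0.5 5.0 0 0.23 0'
```

```text
clock: 9.6
tool_pos: [0.5046, -0.0032, 0.2302]
eef_rot: [165.8, -0.3, 89.9]
wrist_force: [-11.9, 0.2, 5.1]
width: 0.011
grasp_force: 30.0
clock: 10.22
tool_pos: [0.6027, -0.0077, 0.2827]
eef_rot: [178.6, -0.3, 89.8]
wrist_force: [-5.9, 2.5, 8.1]
width: 0.0114
grasp_force: 29.9
```

```bash
python3 -m jog '0 2.2 -0.1 0.4 0 0.03 0;0 4.4 -0.2 0.7 0 0.03 0;0 6.6 -0.3 0.7 0 0.03 0;0 8.8 -0.4 0.5 0 0.03 0;0 11 -0.5 0.1 0 0.03 0'
python3 -m jog '0 0 0 0 0 0 0;0 0 0 0 0 0 0;2.6 0 0 0 0 0 0;2.6 0 0 0 0 0 0;2.6 0 0 0 0 0 0'
python3 -m jog '2.6 0 0 2 0 0 0;2.6 0 0 5 0 0 0;2.6 0 0 9 0 0 0;2.6 -4 0 10 0 0 0;2.6 -8 0 10 0 0 0'
```

```text
clock: 10.85
tool_pos: [0.7132, -0.0126, 0.2828]
eef_rot: [-179.8, -0.3, 89.8]
wrist_force: [-3.7, 2.8, 0.7]
width: 0.011
grasp_force: 29.9
clock: 11.48
tool_pos: [0.7125, -0.0137, 0.2805]
eef_rot: [-179.7, -0.3, 89.8]
wrist_force: [1.0, -0.1, 0.5]
width: 0.0263
grasp_force: 0.0
clock: 12.1
tool_pos: [0.6329, -0.0137, 0.3839]
eef_rot: [180.0, -0.2, 89.8]
wrist_force: [-0.7, -0.5, 0.1]
width: 0.026
grasp_force: 0.0
```

```bash
python3 -m jog '5 -4 0.2 2 0 0 0.17;6 -8 0.4 3 0 0 0.34;7 -12 0.6 3.5 0 0 0.51;7 -16 1 3.5 0 0 0.68;7 -20 1.4 3.5 0 0 0.85'
python3 -m jog '7 0 0 0 0 0 0.18;7 0 0 0 0 0 0.36;7 0 0 0 0 0 0.54;7 0 0 0 0 0 0.72;7 0 0 0 0 0 0.72'
python3 - <<'E'
from h import *
print(manip.read_state()['joint_pos'])
a=shot('scene','s4');b=shot('side','s4b');w=shot('wrist','w4')
C=lambda p:cv2.cvtColor(p['image'],cv2.COLOR_RGB2BGR)
A=cv2.resize(C(w)[100:],(400,238)); 
for nm,p in(('w',w),('a',a),('b',b)):
  for t in('red1','blue1','plain','tote_red','tote_blue'):
    for d in manip.look_for(t,p)[:5]:
      if d['p']>.35:
        q=np.array(d['box'])*[640,480,640,480];print(nm,t,round(d['p'],2),q.round(0),toworld(p,q[0],q[1],.035).round(3))
m=np.zeros((600,800,3),np.uint8);m[:300,:400]=cv2.resize(C(w),(400,300));m[:300,400:]=cv2.resize(C(a)[150:450,150:550],(400,300));m[300:,:400]=cv2.resize(C(b)[120:420,150:550],(400,300));cv2.imwrite('pics/m4.png',m)
E
```

```text
clock: 12.72
tool_pos: [0.4317, 0.0007, 0.4176]
eef_rot: [-179.8, -0.1, 138.9]
wrist_force: [0.9, 1.1, 0.7]
width: 0.0697
grasp_force: 0.0
clock: 13.35
tool_pos: [0.433, 0.0006, 0.4172]
eef_rot: [-179.7, -0.2, 179.7]
wrist_force: [-0.1, 0.3, -0.3]
width: 0.0704
grasp_force: 0.0
[ -15.76234456  -15.14244715   93.17178347   -0.3201661   102.04746978
 -105.51693502]
w red1 0.98 [237. 193.  27.  54.] [ 0.444 -0.133  0.035]
w red1 0.97 [413. 200.  31.  52.] [0.457 0.133 0.035]
w red1 0.81 [299. 199.  30.  54.] [ 0.455 -0.039  0.035]
w blue1 0.9 [410. 263.  21.  40.] [0.558 0.134 0.035]
w blue1 0.73 [354. 206.  24.  57.] [0.466 0.044 0.035]
w plain 0.75 [238. 261.  33.  46.] [ 0.554 -0.14   0.035]
w tote_red 0.63 [ 92. 241. 156. 168.] [ 0.519 -0.367  0.035]
w tote_blue 0.88 [565. 195. 151. 175.] [0.45  0.36  0.035]
a red1 0.77 [316. 231.  30.  22.] [ 0.453 -0.122  0.035]
a red1 0.73 [347. 300.  36.  24.] [0.466 0.146 0.035]
a blue1 0.86 [295. 311.  40.  28.] [0.582 0.145 0.035]
a blue1 0.58 [282. 256.  33.  24.] [ 0.564 -0.049  0.035]
a blue1 0.55 [253. 257. 264. 256.] [ 0.633 -0.067  0.03
[... 174 characters left out ...]
  0.035]
a tote_blue 0.82 [397. 378. 166. 140.] [0.452 0.368 0.035]
b red1 0.82 [349. 231.  26.  19.] [ 0.448 -0.122  0.035]
b red1 0.78 [281. 288.  23.  28.] [0.461 0.141 0.035]
b red1 0.57 [327. 251.  32.  21.] [ 0.449 -0.028  0.035]
b red1 0.42 [306. 231.  25.  27.] [ 0.538 -0.045  0.035]
b blue1 0.93 [252. 268.  33.  26.] [0.563 0.143 0.035]
b blue1 0.86 [307. 267.  28.  28.] [0.456 0.048 0.035]
b blue1 0.63 [305. 229.  23.  25.] [ 0.547 -0.048  0.035]
b plain 0.55 [325. 213.  26.  24.] [ 0.544 -0.133  0.035]
b tote_red 0.79 [381. 179. 100.  82.] [ 0.505 -0.35   0.035]
b tote_blue 0.77 [219. 349. 130. 112.] [0.454 0.363 0.035]
b tote_blue 0.74 [380. 180.  98.  84.] [ 0.504 -0.345  0.035]
```

View pics/m4.png

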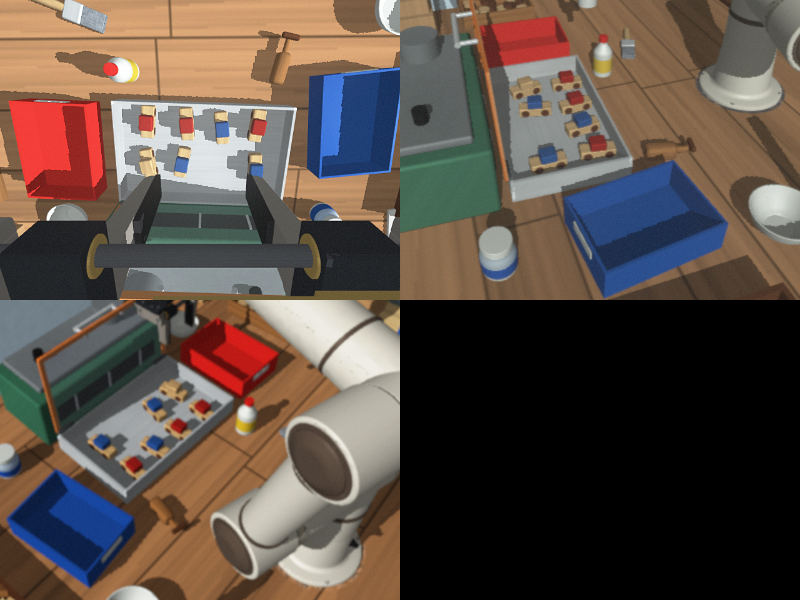

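```bash
cat > fit.py <<'E'
from h import *
from scipy.optimize import minimize
def box(x0,x1,y0,y1,z0,z1): return np.array([(x,y,z) for x in(x0,x1) for y in(y0,y1) for z in(z0,z1)])
CAR=[box(-.04,.04,-.016,.016,0,.024),box(-.018,.018,-.016,.016,0,.044)]
TOTE=[box(-.12,.12,-.085,.085,0,.07)]
def proj(p,P):
    E=np.array(p['extrinsics']);q=P@E[:3,:3].T+E[:3,3]
    return np.c_[p['cx']-p['fx']*q[:,0]/q[:,2],p['cy']+p['fy']*q[:,1]/q[:,2]]
def sil(p,parts,x,y,a,z,S=4):
    m=np.zeros((480,640),np.uint8);c,s=np.cos(a),np.sin(a);R=np.array([[c,-s,0],[s,c,0],[0,0,1]])
    for B in parts:
        h=cv2.convexHull((proj(p,B@R.T+[x,y,z])*16).astype(np.int32));cv2.fillConvexPoly(m,h,255,cv2.LINE_AA,4)
    return m/255.
def fit(p,mask,parts,x,y,a,z,r=.09):
    u,v=proj(p,np.array([[x,y,z+.02]]))[0]
    keep=sil(p,[box(-r,r,-r,r,0,.03)],x,y,0,z)>.5; mk=mask*keep
    f=lambda q:-np.minimum(mk,S:=sil(p,parts,q[0],q[1],q[2],z)).sum()/np.maximum(mk,S).sum()
    best=min((minimize(f,[x,y,a+d],method='Nelder-Mead',options=dict(initial_simplex=np.array([[x,y,a+d],[x+.012,y,a+d],[x,y+.012,a+d],[x,y,a+d+.15]]),xatol=2e-4,fatol=1e-5)) for d in(-.15,.15)),key=lambda o:o.fun)
    return best.x,-best.fun
def hsv(p): return cv2.cvtColor(p['image'],cv2.COLOR_RGB2HSV).astype(int)
def carmask(p):
    h=hsv(p);return ((h[...,1]>70)&(h[...,2]>45)).astype(float)
def totemask(p,c):
    h=hsv(p);H=h[...,0];k=((H>105)&(H<125)) if c=='blue' else ((H<6)|(H>174))
    m=(k&(h[...,1]>120)).astype(np.uint8);return cv2.morphologyEx(m,cv2.MORPH_CLOSE,np.ones((15,15))).astype(float)
if __name__=='__main__':
    p=shot('wrist');m=carmask(p)
    for n,x,y in[('rR',.444,-.133),('rM',.455,-.039),('bN',.466,.044),('rL',.457,.133),('plain',.554,-.14),('bF',.553,-.053),('bL',.558,.134)]:
        q,f=fit(p,m,CAR,x,y,0,.006,.05);print(n,q[:2].round(4),'yaw',np.degrees(q[2]).round(1),round(f,2))
    for c,x,y in(('red',.515,-.36),('blue',.452,.364)):
        q,f=fit(p,totemask(p,c),TOTE,x,y,0,0,.2);print(c,q[:2].round(4),np.degrees(q[2]).round(1),round(f,2))
E
python3 fit.py
```

```text
rR [ 0.4503 -0.1377] yaw -8.7 0.74
rM [ 0.4565 -0.0409] yaw 1.1 0.86
bN [0.4663 0.0449] yaw 7.2 0.83
rL [0.4615 0.1317] yaw -6.5 0.79
plain [ 0.5613 -0.1439] yaw 4.6 0.77
bF [ 0.5576 -0.0566] yaw -13.1 0.83
bL [0.5742 0.1348] yaw 6.3 0.61
red [ 0.5175 -0.351 ] -3.0 0.96
blue [0.4558 0.3545] 5.6 0.98
```

```bash
python3 -m jog '6 1 -2 -5.5 0 0 0.02;6 2.3 -4.1 -11 0 0 0.02;6 2.3 -4.1 -17 0 0 0.02;6 2.3 -4.1 -22 0 0 0.02;6 2.3 -4.1 -22 0 0 0.02'
python3 - <<'E'
from fit import *
p=shot('wrist','w5');m=carmask(p);print(manip.read_state()['tool_pos'])
for n,x,y in[('rR',.4503,-.137),('rM',.456,-.041),('bN',.466,.045),('plain',.56,-.14),('bF',.557,-.056)]:
    q,f=fit(p,m,CAR,x,y,0,.006,.05);print(n,q[:2].round(4),'yaw',np.degrees(q[2]).round(1),round(f,2))
im=cv2.imread('pics/w5.png');im[...,1]=np.maximum(im[...,1],(m*120).astype(np.uint8))
q,f=fit(p,m,CAR,.456,-.041,0,.006,.05);e=cv2.Canny((sil(p,CAR,*q,.006)*255).astype(np.uint8),50,100);im[e>0]=(0,0,255);cv2.imwrite('pics/w5m.png',im)
E
```

```text
clock: 14.92
tool_pos: [0.4531, -0.0394, 0.192]
eef_rot: [-179.9, -0.7, -179.1]
wrist_force: [-0.3, -0.8, -0.2]
width: 0.06
grasp_force: 0.0
[ 0.45527407 -0.04008989  0.19534334]
rR [ 0.4517 -0.1379] yaw -7.5 0.87
rM [ 0.4568 -0.0414] yaw 2.9 0.9
bN [0.4677 0.045 ] yaw 8.2 0.83
plain [ 0.5539 -0.1635] yaw -31.4 0.43
bF [ 0.5591 -0.057 ] yaw -11.3 0.85
```

View pics/w5m.png

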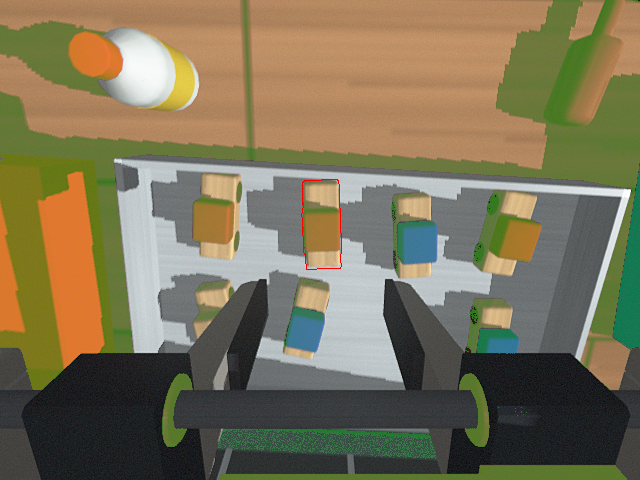

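```bash
python3 -m jog '6 0.1 -0.1 -5.5 0 0 0.04;6 0.1 -0.1 -11 0 0 0.04;6 0.1 -0.1 -15 0 0 0.04;6 0.1 -0.1 -17.3 0 0 0.04;6 0.1 -0.1 -17.3 0 0 0.04'
python3 -m jog '2 0 0 0 0 0 0;2 0 0 0 0 0 0;2 0 0 0 0 0 0;2 0 0 0 0 0 0;2 0 0 1 0 0 0'
python3 -m jog '2 0 0 4 0 0 0;2 0 0 8 0 0 0;2 0 0 11 0 0 0;2 0 0 13 0 0 0;2 0 0 13 0 0 0'
```

```text
clock: 15.6
tool_pos: [0.4583, -0.0418, 0.0239]
eef_rot: [-179.7, -0.2, -176.8]
wrist_force: [-0.1, -0.1, 0.9]
width: 0.0599
grasp_force: 0.0
clock: 16.23
tool_pos: [0.4563, -0.0411, 0.0326]
eef_rot: [-179.8, -0.4, -176.8]
wrist_force: [0.4, 0.0, -1.3]
width: 0.032
grasp_force: 30.0
clock: 16.85
tool_pos: [0.458, -0.0417, 0.1645]
eef_rot: [-179.7, -0.1, -176.8]
wrist_force: [0.0, -0.1, -0.7]
width: 0.0321
grasp_force: 3.0
```

```bash
python3 -m jog '2 0 0 0 0 0 0;2 0 0 0 0 0 0;2 0 0 0 0 0 0;2 0 0 0 0 0 0;2 0 0 0 0 0 0'
python3 - <<'E'
from fit import *
p=shot('wrist','w6');m=carmask(p);T=manip.read_state()['tool_pos']
q,f=fit(p,m,CAR,T[0],T[1],np.radians(3),T[2]-.016,.06);print(q,f)
E
```

```text
clock: 17.48
tool_pos: [0.4569, -0.0413, 0.1626]
eef_rot: [-179.8, -0.3, -176.8]
wrist_force: [-0.5, 0.1, 0.2]
width: 0.0318
grasp_force: 30.0
[ 0.45498841 -0.04025469  0.03893489] 0.4662508594313026
```

```bash
python3 -m jog '2 2 -5 0 0 0 -0.18;2 4 -10 0 0 0 -0.36;2 6.5 -16 0 0 0 -0.54;2 9 -22 0 0 0 -0.72;2 11 -27 0 0 0 -0.9'
python3 -m jog '2 0.7 -2 0 0 0 -0.18;2 1.5 -4.3 0 0 0 -0.36;2 1.5 -4.3 0 0 0 -0.54;2 1.5 -4.3 0 0 0 -0.72;2 1.5 -4.3 0 0 0 -0.78'
python3 -m jog '2 0 0 0 0 0 0;2 0 0 -3 0 0 0;2 0 0 -6 0 0 0;2 0 0 -9 0 0 0;2 0 0 -11 0 0 0'
python3 - <<'E'
from fit import *
a=shot('side');s=manip.read_state();print(s['tool_pos'],s['eef_rot'],s['grasp_force'])
q,f=fit(a,totemask(a,'red'),TOTE,.515,-.36,0,0,.2);print(q,np.degrees(q[2]),f)
cv2.imwrite('pics/x1.png',cv2.resize(cv2.cvtColor(a['image'][100:320,280:500],cv2.COLOR_RGB2BGR),(600,600),interpolation=cv2.INTER_CUBIC))
E
```

```text
clock: 18.15
tool_pos: [0.5676, -0.3134, 0.1626]
eef_rot: [-179.8, -0.3, 131.3]
wrist_force: [0.8, 0.5, 0.5]
width: 0.0321
grasp_force: 30.0
clock: 18.77
tool_pos: [0.5819, -0.3544, 0.1624]
eef_rot: [-179.7, -0.3, 86.8]
wrist_force: [-0.2, 0.8, -0.4]
width: 0.0316
grasp_force: 30.0
clock: 19.4
tool_pos: [0.5814, -0.3538, 0.0509]
eef_rot: [-179.7, -0.3, 87.0]
wrist_force: [-0.1, -0.3, -0.3]
width: 0.0315
grasp_force: 30.0
[ 0.58018508 -0.35282284  0.04820315] [-179.50231468   -0.47215979   87.02394383] 29.999850690364838
[ 0.51687948 -0.353648   -0.0285414 ] -1.6353017296812382 0.3473122723429932
```

View pics/x1.png

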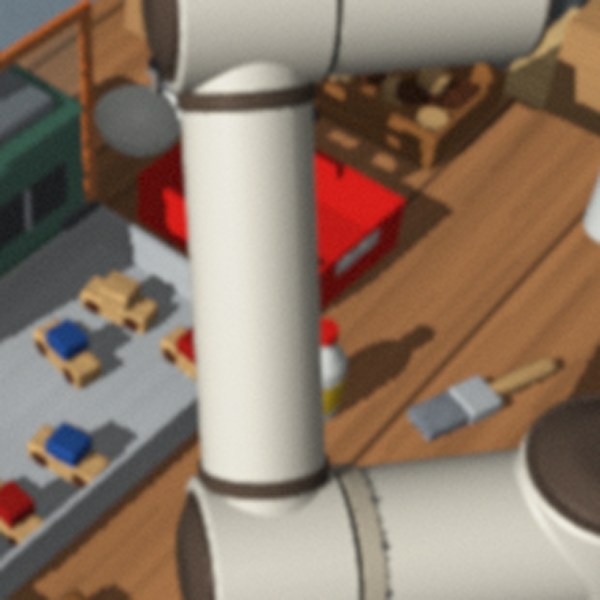

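```bash
python3 -m jog '2 0 0 -0.5 0 0 0;2 0 0 -1 0 0 0;2 0 0 -1.5 0 0 0;2 0 0 -1.5 0 0 0;2 0 0 -1.5 0 0 0'
python3 -m jog '2 0 0 -0.3 0 0 0;2 0 0 -0.6 0 0 0;2 0 0 -1 0 0 0;2 0 0 -1 0 0 0;2 0 0 -1 0 0 0'
```

```text
clock: 20.08
tool_pos: [0.5821, -0.3545, 0.0381]
eef_rot: [-179.8, -0.3, 87.0]
wrist_force: [-0.4, -0.3, -0.8]
width: 0.0318
grasp_force: 30.0
clock: 20.7
tool_pos: [0.582, -0.3544, 0.0277]
eef_rot: [-179.8, -0.3, 87.0]
wrist_force: [0.1, -0.3, -0.9]
width: 0.032
grasp_force: 30.0
```

```bash
python3 -m jog '2 0 0 -0.4 0 0 0;2 0 0 -0.4 0 0 0;4.6 0 0 -0.4 0 0 0;4.6 0 0 -0.4 0 0 0;4.6 0 0 -0.4 0 0 0'
python3 -m jog '4.6 0 0 2 0 0 0;4.6 0 0 7 0 0 0;4.6 0 0 13 0 0 0;4.6 0 0 17 0 0 0.15;4.6 -2 4 18 0 0 0.32'
python3 -m jog '6 -4 6 0 0 0 0.17;6 -8 12 0 0 0 0.34;6 -11 17.6 0 0 0 0.51;6 -11 17.6 0 0 0 0.68;6 -11 17.6 0 0 0 0.85'
python3 -m jog '6 0 0 0 0 0 0.17;6 0 0 0 0 0 0.32;6 0 0 0 0 0 0.32;6 0 0 0 0 0 0.32;6 0 0 0 0 0 0.32'
cat > meas.py <<'E'
import sys
from fit import *
cars={'rR':(.4517,-.1379),'bN':(.4677,.045),'rL':(.4615,.1317),'bF':(.5591,-.057),'bL':(.572,.135)}
p=shot('wrist');s=manip.read_state();T=s['tool_pos'];print('tool',T.round(4),s['eef_rot'].round(1)[2])
m=carmask(p)
for n in sys.argv[1:]:
    x,y=cars[n];q,f=fit(p,m,CAR,x,y,0,.006,.05)
    yaw=np.degrees(q[2]);print(n,q[:2].round(4),round(yaw,1),round(f,2),'shift cm',((q[:2]-T[:2])*100).round(1),round((.022-T[2])*100,1),'turn',round(np.radians((yaw-s['eef_rot'][2]+90)%180-90),3))
E
python3 meas.py rR bF bN
python3 - <<'E'
from fit import *
a=shot('scene');m=totemask(a,'red')
q,f=fit(a,m,TOTE,.517,-.351,-.05,0,.2);print(q,np.degrees(q[2]),f)
h=(hsv(a)[...,1]>70).astype(float)
for z in(.005,):
  q,f=fit(a,h,CAR,.582,-.354,1.5,z,.04);print('car in tote',q,f)
E
```

```text
clock: 21.32
tool_pos: [0.5821, -0.3545, 0.0239]
eef_rot: [-179.8, -0.3, 87.0]
wrist_force: [0.3, 1.0, 0.3]
width: 0.046
grasp_force: 0.0
clock: 21.95
tool_pos: [0.564, -0.3174, 0.2101]
eef_rot: [179.9, 0.2, 105.5]
wrist_force: [0.6, 0.2, 0.5]
width: 0.046
grasp_force: 0.0
clock: 22.58
tool_pos: [0.4516, -0.137, 0.2054]
eef_rot: [-179.8, -0.1, 154.4]
wrist_force: [0.7, 0.1, 0.8]
width: 0.0599
grasp_force: 0.0
clock: 23.2
tool_pos: [0.452, -0.1384, 0.204]
eef_rot: [-179.7, -0.2, 172.3]
wrist_force: [0.3, -0.4, -0.6]
width: 0.0601
grasp_force: 0.0
tool [ 0.452  -0.1384  0.2039] 172.3
rR [ 0.4503 -0.1377] -5.3 0.9 shift cm [-0.2  0.1] -18.2 turn 0.041
bF [ 0.5493 -0.0375] 27.9 0.4 shift cm [ 9.7 10.1] -18.2 turn 0.621
bN [0.4668 0.0446] 8.1 0.85 shift cm [ 1.5 18.3] -18.2 turn 0.275
[ 0.50867182 -0.37896276 -0.06557524] -3.7571846750034146 0.801232128538911
car in tote [ 0.58148024 -0.34314899  0.17064329] 0.7011394730561522
```

```bash
python3 -m jog '6 -0.2 0.1 -5.5 0 0 0.04;6 -0.2 0.1 -11 0 0 0.04;6 -0.2 0.1 -15.5 0 0 0.04;6 -0.2 0.1 -18.2 0 0 0.04;6 -0.2 0.1 -18.2 0 0 0.04'
python3 -m jog '2 0 0 0 0 0 0;2 0 0 0 0 0 0;2 0 0 0 0 0 0;2 0 0 0 0 0 0;2 0 0 1 0 0 0'
python3 -m jog '2 0 0 4 0 0 0;2 0 0 8 0 0 0;2 0 0 12 0 0 -0.1;2 1 -4 12 0 0 -0.28;2 2.5 -8 12 0 0 -0.46'
python3 -m jog '2 1.5 -4.5 0 0 0 -0.18;2 2.8 -9 0 0 0 -0.36;2 4.2 -13.3 0 0 0 -0.54;2 4.2 -13.3 0 0 0 -0.72;2 4.2 -13.3 0 0 0 -0.9'
```

```text
clock: 23.92
tool_pos: [0.4481, -0.1363, 0.0198]
eef_rot: [-179.9, -0.5, 174.6]
wrist_force: [0.3, 0.1, -0.4]
width: 0.06
grasp_force: 0.0
clock: 24.55
tool_pos: [0.4494, -0.137, 0.0316]
eef_rot: [-179.8, -0.4, 174.6]
wrist_force: [0.9, 0.4, -0.7]
width: 0.0318
grasp_force: 30.0
clock: 25.18
tool_pos: [0.4754, -0.2182, 0.153]
eef_rot: [-179.7, -0.2, 148.0]
wrist_force: [-0.9, -0.8, 0.3]
width: 0.0321
grasp_force: 30.0
clock: 25.8
tool_pos: [0.5167, -0.3507, 0.1516]
eef_rot: [-179.7, -0.3, 96.3]
wrist_force: [0.2, -0.1, -1.1]
width: 0.032
grasp_force: 30.0
```

```bash
python3 -m jog '2 0 0 0 0 0 -0.17;2 0 0 -1 0 0 -0.17;2 0 0 -3 0 0 -0.17;2 0 0 -5 0 0 -0.17;2 0 0 -7 0 0 -0.17'
```

```text
clock: 26.42
tool_pos: [0.5164, -0.3498, 0.0794]
eef_rot: [-179.7, -0.3, 87.0]
wrist_force: [-0.0, -0.6, -0.4]
width: 0.0318
grasp_force: 30.0
```

```bash
python3 -m jog '2 0 0 -2 0 0 0;2 0 0 -4 0 0 0;2 0 0 -5 0 0 0;2 0 0 -5.7 0 0 0;2 0 0 -5.7 0 0 0'
python3 -m jog '2 0 0 0 0 0 0;4.4 0 0 0 0 0 0;4.4 0 0 0 0 0 0;4.4 0 0 0 0 0 0;4.4 0 0 1 0 0 0'
python3 -m jog '4.4 0 0 4 0 0 0;4.4 0 0 9 0 0 0;4.4 0 0 14 0 0 0;4.4 -1 5 18 0 0 0.18;5 -2 10 18 0 0 0.36'
python3 -m jog '6 -1 6 0 0 0 0.18;6 -2 12 0 0 0 0.36;6 -3 18 0 0 0 0.54;6 -3.5 24 0 0 0 0.72;6 -3.5 30 0 0 0 0.9'
python3 -m jog '6 0 6 0 0 0 0.18;6 0 8.3 0 0 0 0.25;6 0 8.3 0 0 0 0.25;6 0 8.3 0 0 0 0.25;6 0 8.3 0 0 0 0.25'
python3 meas.py rL bN bF bL
```

```text
clock: 27.05
tool_pos: [0.517, -0.3503, 0.0245]
eef_rot: [-179.7, -0.3, 87.0]
wrist_force: [0.3, -0.3, -0.6]
width: 0.0319
grasp_force: 30.0
clock: 27.68
tool_pos: [0.5164, -0.3498, 0.0342]
eef_rot: [-179.7, -0.3, 87.0]
wrist_force: [0.3, 0.1, -0.5]
width: 0.0442
grasp_force: 0.0
clock: 28.3
tool_pos: [0.4986, -0.2511, 0.2198]
eef_rot: [180.0, 0.1, 107.9]
wrist_force: [-0.1, 0.3, -0.5]
width: 0.0495
grasp_force: 0.0
clock: 28.92
tool_pos: [0.4616, 0.0514, 0.2157]
eef_rot: [-179.8, -0.2, 159.5]
wrist_force: [0.3, -0.3, -0.2]
width: 0.0597
grasp_force: 0.0
clock: 29.55
tool_pos: [0.4622, 0.1315, 0.2149]
eef_rot: [-179.7, -0.3, 173.4]
wrist_force: [0.4, 0.1, -0.2]
width: 0.0599
grasp_force: 0.0
tool [0.4622 0.1316 0.2148] 173.4
rL [0.462 0.132] -7.4 0.91 shift cm [-0.  0.] -19.3 turn -0.013
bN [0.4664 0.0452] 3.1 0.86 shift cm [ 0.4 -8.6] -19.3 turn 0.171
bF [ 0.5571 -0.0563] -16.7 0.84 shift cm [  9.5 -18.8] -19.3 turn -0.177
bL [0.5759 0.1335] 0.1 0.87 shift cm [11.4  0.2] -19.3 turn 0.117
```

```bash
python3 -m jog '6 0 0 -6 0 0 0;6 0 0 -12 0 0 0;6 0 0 -17 0 0 0;6 0 0 -19.3 0 0 0;6 0 0 -19.3 0 0 0'
python3 -m jog '2 0 0 0 0 0 0;2 0 0 0 0 0 0;2 0 0 0 0 0 0;2 0 0 0 0 0 0;2 0 0 1 0 0 0'
python3 -m jog '2 0 0 5 0 0 0;2 0 0 10 0 0 0;2 0 0 13 0 0 -0.12;2 0 -5 13 0 0 -0.3;2 0 -10 13 0 0 -0.48'
python3 -m jog '2 0 -6 0 0 0 -0.18;2 0 -12 0 0 0 -0.36;2 0 -18 0 0 0 -0.54;2 -0.5 -24 0 0 0 -0.72;2 -1 -30 0 0 0 -0.9'
```

```text
clock: 30.22
tool_pos: [0.4602, 0.1319, 0.02]
eef_rot: [-179.7, -0.5, 173.4]
wrist_force: [-0.1, -0.1, -0.1]
width: 0.06
grasp_force: 0.0
clock: 30.85
tool_pos: [0.4612, 0.1327, 0.0316]
eef_rot: [-179.7, -0.4, 173.5]
wrist_force: [-0.0, 0.3, -0.3]
width: 0.0318
grasp_force: 30.0
clock: 31.48
tool_pos: [0.462, 0.0319, 0.1626]
eef_rot: [-179.8, -0.2, 145.8]
wrist_force: [-0.4, 0.1, -1.2]
width: 0.0315
grasp_force: 30.0
clock: 32.1
tool_pos: [0.4515, -0.2691, 0.1621]
eef_rot: [-179.8, -0.3, 94.1]
wrist_force: [0.8, 0.3, 0.4]
width: 0.0317
grasp_force: 30.0
```

```bash
python3 -m jog '2 0 -4 0 0 0 -0.12;2 0 -8 0 0 0 -0.12;2 0 -8 -1 0 0 -0.12;2 0 -8 -4 0 0 -0.12;2 0 -8 -7 0 0 -0.12'
```

```text
clock: 32.72
tool_pos: [0.4519, -0.346, 0.0908]
eef_rot: [-179.7, -0.3, 87.6]
wrist_force: [0.4, 0.2, -0.6]
width: 0.0319
grasp_force: 30.0
```

```bash
python3 -m jog '2 0 0 -3 0 0 0;2 0 0 -5 0 0 0;2 0 0 -6 0 0 0;2 0 0 -6.8 0 0 0;2 0 0 -6.8 0 0 0'
python3 -m jog '2 0 0 0 0 0 0;4.4 0 0 0 0 0 0;4.4 0 0 0 0 0 0;4.4 0 0 0 0 0 0;4.4 0 0 1 0 0 0'
python3 -m jog '4.4 0 0 4 0 0 0;4.4 0 0 9 0 0 0;4.4 0 0 14 0 0 0;4.4 0 5 18 0 0 0.18;5 0 10 18 0 0 0.36'
python3 -m jog '6 0.5 6 0 0 0 0.18;6 1 12 0 0 0 0.36;6 1.5 18 0 0 0 0.54;6 1.5 24 0 0 0 0.72;6 1.5 29.2 0 0 0 0.9'
python3 -m jog '6 0 0 0 0 0 0.18;6 0 0 0 0 0 0.36;6 0 0 0 0 0 0.44;6 0 0 0 0 0 0.44;6 0 0 0 0 0 0.44'
python3 meas.py bN bF bL
```

```text
clock: 33.35
tool_pos: [0.4521, -0.3473, 0.0238]
eef_rot: [-179.8, -0.3, 87.6]
wrist_force: [-1.1, -0.4, 0.1]
width: 0.0321
grasp_force: 30.0
clock: 33.98
tool_pos: [0.4515, -0.3468, 0.0333]
eef_rot: [-179.7, -0.3, 87.6]
wrist_force: [0.1, 0.2, -0.1]
width: 0.0439
grasp_force: 0.0
clock: 34.6
tool_pos: [0.4537, -0.2482, 0.2187]
eef_rot: [180.0, 0.2, 108.4]
wrist_force: [0.9, 0.2, 0.0]
width: 0.0498
grasp_force: 0.0
clock: 35.22
tool_pos: [0.4668, 0.0467, 0.2146]
eef_rot: [-179.8, -0.2, 160.1]
wrist_force: [1.1, 0.5, 0.4]
width: 0.0599
grasp_force: 0.0
clock: 35.85
tool_pos: [0.467, 0.0446, 0.2141]
eef_rot: [-179.8, -0.2, -175.1]
wrist_force: [0.4, 0.4, 1.0]
width: 0.0601
grasp_force: 0.0
tool [0.467  0.0446 0.214 ] -175.1
bN [0.467  0.0451] 6.1 0.88 shift cm [0.  0.1] -19.2 turn 0.02
bF [ 0.5544 -0.0599] -24.3 0.74 shift cm [  8.7 -10.5] -19.2 turn -0.51
bL [0.5758 0.1333] 2.3 0.14 shift cm [10.9  8.9] -19.2 turn -0.045
```

```bash
python3 -m jog '6 0 0 -6 0 0 0.02;6 0 0 -12 0 0 0.02;6 0 0 -17 0 0 0.02;6 0 0 -19.2 0 0 0.02;6 0 0 -19.2 0 0 0.02'
python3 -m jog '2 0 0 0 0 0 0;2 0 0 0 0 0 0;2 0 0 0 0 0 0;2 0 0 0 0 0 0;2 0 0 1 0 0 0'
python3 -m jog '2 0 0 5 0 0 0;2 0 0 10 0 0 0;2 0 0 13 0 0 -0.12;2 1 5 13 0 0 -0.3;2 2 10 13 0 0 -0.48'
python3 -m jog '2 1 6 0 0 0 -0.18;2 2 12 0 0 0 -0.36;2 2.8 17 0 0 0 -0.54;2 3.4 21.6 0 0 0 -0.72;2 3.4 21.6 0 0 0 -0.9'
python3 -m jog '2 0 0 0 0 0 -0.18;2 0 0 -1 0 0 -0.2;2 0 0 -3 0 0 -0.2;2 0 0 -5 0 0 -0.2;2 0 0 -7 0 0 -0.2'
python3 - <<'E'
from fit import *
p=shot('scene')
q,f=fit(p,totemask(p,'blue'),TOTE,.4558,.3545,.1,0,.2);print(q,f,manip.read_state()['tool_pos'])
p=shot('side');m=carmask(p)
for x,y,a in((.557,-.057,-.25),(.575,.135,0),(.56,-.144,0)):print(fit(p,m,CAR,x,y,a,.006,.06))
E
```

```text
clock: 36.52
tool_pos: [0.4652, 0.0448, 0.0201]
eef_rot: [-179.8, -0.5, -173.9]
wrist_force: [-0.4, -0.0, 0.8]
width: 0.0599
grasp_force: 0.0
clock: 37.15
tool_pos: [0.4663, 0.0447, 0.0316]
eef_rot: [-179.8, -0.4, -173.9]
wrist_force: [-0.2, 0.1, -0.9]
width: 0.0317
grasp_force: 30.0
clock: 37.78
tool_pos: [0.487, 0.1418, 0.1629]
eef_rot: [-179.8, -0.2, 159.0]
wrist_force: [-0.2, -0.2, 0.6]
width: 0.0317
grasp_force: 30.0
clock: 38.4
tool_pos: [0.5197, 0.36, 0.1616]
eef_rot: [-179.7, -0.3, 107.7]
wrist_force: [-0.6, -1.3, -1.0]
width: 0.0317
grasp_force: 30.0
clock: 39.02
tool_pos: [0.5198, 0.3566, 0.0894]
eef_rot: [-179.7, -0.2, 96.4]
wrist_force: [0.1, 0.2, -0.6]
width: 0.0318
grasp_force: 30.0
[0.4525662  0.3500425  0.09586065] 0.8558059992531595 [0.51803036 0.35576829 0.08637653]
(array([ 0.557, -0.057, -0.4  ]), np.float64(0.0))
(array([ 0.57788321,  0.13122609, -0.12480365]), np.float64(0.7308546059933407))
(array([ 0.56 , -0.144, -0.15 ]), np.float64(0.0))
```

```bash
python3 -m jog '2 0 0 -3 0 0 0;2 0 0 -5 0 0 0;2 0 0 -6 0 0 0;2 0 0 -6.8 0 0 0;2 0 0 -6.8 0 0 0'
python3 -m jog '2 0 0 0 0 0 0;4.4 0 0 0 0 0 0;4.4 0 0 0 0 0 0;4.4 0 0 0 0 0 0;4.4 0 0 1 0 0 0'
python3 -m jog '4.4 0 0 4 0 0 0;4.4 0 0 9 0 0 0;4.4 0 0 14 0 0 0;4.4 0 -4 18 0 0 0.18;5 0 -8 18 0 0 0.36'
python3 -m jog '6 0.5 -5 0 0 0 0.18;6 1 -10 0 0 0 0.36;6 1.5 -15 0 0 0 0.54;6 1.5 -15 0 0 0 0.72;6 1.5 -15 0 0 0 0.9'
python3 -m jog '6 0 0 0 0 0 0.18;6 0 0 0 0 0 0.21;6 0 0 0 0 0 0.21;6 0 0 0 0 0 0.21;6 0 0 0 0 0 0.21'
python3 meas.py bF bL
```

```text
clock: 39.75
tool_pos: [0.5204, 0.357, 0.0236]
eef_rot: [-179.7, -0.3, 96.4]
wrist_force: [-1.1, 0.6, -0.2]
width: 0.0318
grasp_force: 30.0
clock: 40.38
tool_pos: [0.5197, 0.3567, 0.0333]
eef_rot: [-179.6, -0.2, 96.4]
wrist_force: [-1.2, -0.2, -0.3]
width: 0.0439
grasp_force: 0.0
clock: 41.0
tool_pos: [0.5229, 0.2771, 0.2194]
eef_rot: [179.7, -0.2, 117.4]
wrist_force: [0.5, 0.2, 0.5]
width: 0.0499
grasp_force: 0.0
clock: 41.62
tool_pos: [0.5357, 0.1262, 0.2146]
eef_rot: [-179.8, -0.2, 168.8]
wrist_force: [-0.4, 0.3, -0.3]
width: 0.0603
grasp_force: 0.0
clock: 42.25
tool_pos: [0.5355, 0.1271, 0.2138]
eef_rot: [-179.8, -0.3, -179.5]
wrist_force: [1.0, -0.2, -0.6]
width: 0.06
grasp_force: 0.0
tool [0.5354 0.1271 0.2137] -179.5
bF [ 0.5578 -0.0563] -15.7 0.86 shift cm [  2.2 -18.3] -19.2 turn -0.284
bL [0.5766 0.1335] 0.1 0.88 shift cm [4.1 0.6] -19.2 turn -0.007
```

```bash
python3 -m jog '6 4.1 0.6 -5 0 0 0;6 4.1 0.6 -11 0 0 0;6 4.1 0.6 -16 0 0 0;6 4.1 0.6 -19.2 0 0 0;6 4.1 0.6 -19.2 0 0 0'
python3 -m jog '2 0 0 0 0 0 0;2 0 0 0 0 0 0;2 0 0 0 0 0 0;2 0 0 0 0 0 0;2 0 0 1 0 0 0'
python3 -m jog '2 0 0 5 0 0 0;2 0 0 10 0 0 0;2 -1 1 13 0 0 -0.12;2 -4 5 13 0 0 -0.3;2 -7 10 13 0 0 -0.48'
python3 -m jog '2 -2 5 0 0 0 -0.18;2 -4 10 0 0 0 -0.36;2 -5.1 12.2 0 0 0 -0.54;2 -5.1 12.2 0 0 0 -0.72;2 -5.1 12.2 0 0 0 -0.9'
python3 -m jog '2 0 0 0 0 0 -0.1;2 0 0 -1 0 0 -0.1;2 0 0 -3 0 0 -0.1;2 0 0 -5 0 0 -0.1;2 0 0 -7 0 0 -0.1'
```

```text
clock: 42.92
tool_pos: [0.5738, 0.1329, 0.0188]
eef_rot: [-179.8, -0.6, -179.4]
wrist_force: [-0.2, 0.7, 0.3]
width: 0.0599
grasp_force: 0.0
clock: 43.55
tool_pos: [0.5758, 0.133, 0.0316]
eef_rot: [-179.8, -0.4, -179.4]
wrist_force: [-0.5, 0.0, -1.2]
width: 0.0319
grasp_force: 30.0
clock: 44.18
tool_pos: [0.5063, 0.2331, 0.1628]
eef_rot: [-179.8, -0.2, 152.7]
wrist_force: [0.7, 0.0, -0.3]
width: 0.032
grasp_force: 30.0
clock: 44.8
tool_pos: [0.4552, 0.355, 0.1619]
eef_rot: [-179.7, -0.3, 101.3]
wrist_force: [0.4, 0.5, -0.3]
width: 0.0318
grasp_force: 30.0
clock: 45.42
tool_pos: [0.4553, 0.3543, 0.0905]
eef_rot: [-179.7, -0.3, 96.0]
wrist_force: [-0.4, 1.0, -0.4]
width: 0.0319
grasp_force: 30.0
```

```bash
python3 -m jog '2 0 0 -3 0 0 0;2 0 0 -5 0 0 0;2 0 0 -6 0 0 0;2 0 0 -6.8 0 0 0;2 0 0 -6.8 0 0 0'
python3 -m jog '2 0 0 0 0 0 0;4.4 0 0 0 0 0 0;4.4 0 0 0 0 0 0;4.4 0 0 0 0 0 0;4.4 0 0 1 0 0 0'
python3 -m jog '4.4 0 0 4 0 0 0;4.4 0 0 9 0 0 0;4.4 0 0 14 0 0 0;4.4 0 -5 18 0 0 0.18;5 0 -10 18 0 0 0.36'
python3 -m jog '6 1 -6 0 0 0 0.18;6 2 -12 0 0 0 0.36;6 4 -18 0 0 0 0.54;6 6.5 -24 0 0 0 0.72;6 6.5 -30 0 0 0 0.83'
python3 -m jog '6 0 -1 0 0 0 0;6 0 -1 0 0 0 0;6 0 -1 0 0 0 0;6 0 -1 0 0 0 0;6 0 -1 0 0 0 0'
python3 meas.py bF
```

```text
clock: 46.05
tool_pos: [0.4558, 0.3546, 0.0237]
eef_rot: [-179.8, -0.3, 95.9]
wrist_force: [-0.0, 0.7, -0.6]
width: 0.0319
grasp_force: 30.0
clock: 46.68
tool_pos: [0.455, 0.3542, 0.0334]
eef_rot: [-179.7, -0.2, 95.9]
wrist_force: [0.7, 0.4, 0.4]
width: 0.044
grasp_force: 0.0
clock: 47.3
tool_pos: [0.458, 0.2545, 0.2188]
eef_rot: [179.7, -0.2, 116.9]
wrist_force: [0.2, 0.6, -0.1]
width: 0.0495
grasp_force: 0.0
clock: 47.92
tool_pos: [0.519, -0.0239, 0.2147]
eef_rot: [-179.8, -0.2, 164.3]
wrist_force: [0.7, 0.7, -0.1]
width: 0.0602
grasp_force: 0.0
clock: 48.55
tool_pos: [0.5182, -0.0312, 0.2138]
eef_rot: [-179.8, -0.3, 164.0]
wrist_force: [0.9, 0.1, -0.3]
width: 0.0604
grasp_force: 0.0
tool [ 0.5183 -0.0314  0.2138] 164.0
bF [ 0.5573 -0.0564] -14.4 0.86 shift cm [ 3.9 -2.5] -19.2 turn 0.028
```

```bash
python3 -m jog '6 3.9 -2.5 -5 0 0 0.03;6 3.9 -2.5 -11 0 0 0.03;6 3.9 -2.5 -16 0 0 0.03;6 3.9 -2.5 -19.2 0 0 0.03;6 3.9 -2.5 -19.2 0 0 0.03'
python3 -m jog '2 0 0 0 0 0 0;2 0 0 0 0 0 0;2 0 0 0 0 0 0;2 0 0 0 0 0 0;2 0 0 1 0 0 0'
python3 -m jog '2 0 0 5 0 0 0;2 0 0 10 0 0 0;2 0 0 14 0 0 -0.12;2 -2 5 14 0 0 -0.3;2 -4 10 14 0 0 -0.48'
python3 -m jog '2 -3 6 0 0 0 -0.18;2 -6 12 0 0 0 -0.36;2 -9 18 0 0 0 -0.54;2 -11.5 24 0 0 0 -0.72;2 -12.6 30 0 0 0 -0.75'
python3 -m jog '2 0 0.5 0 0 0 0;2 0 0.5 -1 0 0 0;2 0 0.5 -3 0 0 0;2 0 0.5 -5 0 0 0;2 0 0.5 -7 0 0 0'
```

```text
clock: 49.22
tool_pos: [0.5548, -0.0561, 0.0191]
eef_rot: [-179.8, -0.6, 165.6]
wrist_force: [-0.2, 0.4, 0.1]
width: 0.06
grasp_force: 0.0
clock: 49.85
tool_pos: [0.5567, -0.0569, 0.0317]
eef_rot: [-179.8, -0.3, 165.6]
wrist_force: [-0.5, -0.2, 0.3]
width: 0.0322
grasp_force: 30.0
clock: 50.48
tool_pos: [0.5171, 0.0437, 0.1729]
eef_rot: [-179.8, -0.2, 137.7]
wrist_force: [0.8, 0.3, -0.5]
width: 0.0318
grasp_force: 30.0
clock: 51.1
tool_pos: [0.4007, 0.3083, 0.1724]
eef_rot: [-179.8, -0.3, 94.9]
wrist_force: [0.5, -0.0, -0.0]
width: 0.0317
grasp_force: 30.0
clock: 51.72
tool_pos: [0.4021, 0.3101, 0.1005]
eef_rot: [-179.7, -0.2, 95.0]
wrist_force: [-0.7, -0.0, -0.4]
width: 0.0318
grasp_force: 30.0
```

```bash
python3 -m jog '2 -0.5 2 0 0 0 0.01;2 -1.1 3.8 0 0 0 0.01;2 -1.1 3.8 -1 0 0 0.01;2 -1.1 3.8 -3 0 0 0.01;2 -1.1 3.8 -4 0 0 0.01'
python3 -m jog '2 0 0 -1.5 0 0 0;2 0 0 -3 0 0 0;2 0 0 -3.8 0 0 0;2 0 0 -3.8 0 0 0;2 0 0 -3.8 0 0 0'
```

```text
clock: 52.35
tool_pos: [0.39, 0.349, 0.0602]
eef_rot: [-179.6, -0.2, 95.7]
wrist_force: [0.2, 0.1, -0.2]
width: 0.0315
grasp_force: 30.0
clock: 52.98
tool_pos: [0.3908, 0.3502, 0.0239]
eef_rot: [-179.8, -0.3, 95.7]
wrist_force: [0.4, -0.2, -0.5]
width: 0.0317
grasp_force: 30.0
```

```bash
python3 -m jog '4.4 0 0 0 0 0 0;4.4 0 0 0 0 0 0;4.4 0 0 2 0 0 0;4.4 0 0 7 0 0 0;4.4 0 0 13 0 0 0'
python3 -m jog '4.4 0 0 6 0 0 0;4.4 0 0 12 0 0 -0.05;4.4 3 -5 18 0 0 -0.1;4.4 7 -9 23 0 0 -0.1;4.4 11 -13 23 0 0 -0.1'
python3 -m jog '2.8 4 -4 0 0 0 0;2.8 8 -8 0 0 0 0;2.8 10 -12 0 0 0 0;2.8 10 -18 0 0 0 0;2.8 10 -22.5 0 0 0 0'
python3 - <<'E'
from h import *
w=shot('wrist');a=shot('scene');b=shot('side')
C=lambda p:cv2.cvtColor(p['image'],cv2.COLOR_RGB2BGR)
m=np.zeros((600,800,3),np.uint8);m[:300,:400]=cv2.resize(C(w),(400,300));m[:300,400:]=cv2.resize(C(a)[150:450,150:550],(400,300));m[300:,:400]=cv2.resize(C(b)[120:420,150:550],(400,300));m[300:,400:]=cv2.resize(C(a)[150:270,190:350],(400,300));cv2.imwrite('pics/m5.png',m)
E
```

```text
clock: 53.6
tool_pos: [0.3897, 0.3495, 0.1543]
eef_rot: [-179.6, -0.2, 95.7]
wrist_force: [0.4, 0.8, 0.2]
width: 0.0442
grasp_force: 0.0
clock: 54.22
tool_pos: [0.487, 0.235, 0.3817]
eef_rot: [179.9, -0.4, 90.1]
wrist_force: [0.6, -0.1, -0.3]
width: 0.0438
grasp_force: 0.0
clock: 54.85
tool_pos: [0.5857, 0.0081, 0.3776]
eef_rot: [-179.7, -0.3, 89.9]
wrist_force: [-0.6, 0.3, 0.5]
width: 0.028
grasp_force: 0.0
```

View pics/m5.png

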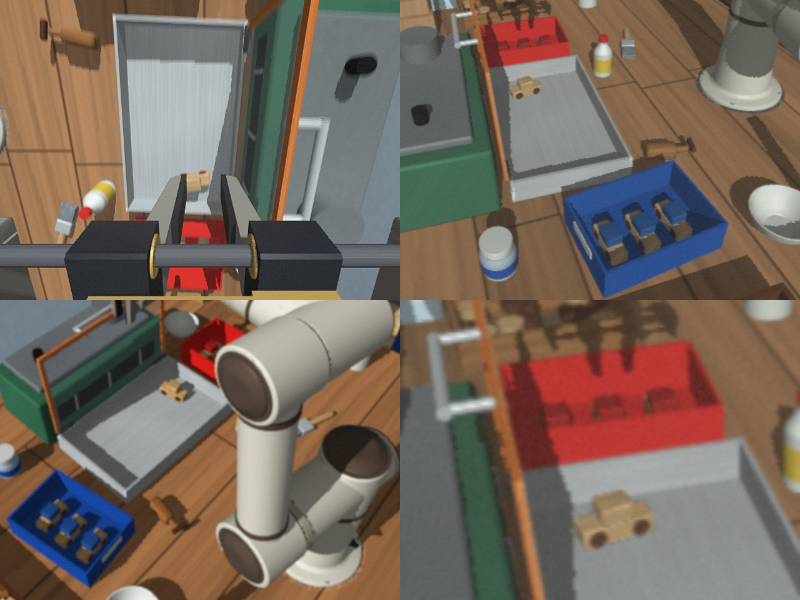

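```bash
python3 -m jog '2.8 4 -0.5 0 0 0 0;2.8 8 -1 0 0 0 0;2.8 12.7 -1.5 0 0 0 0;2.8 12.7 -1.5 0 0 0 0;2.8 12.7 -1.5 0 0 0 0'
python3 - <<'E'
from h import *
s=manip.read_state();print(s['tool_pos'],s['eef_rot'])
p=shot('wrist');a=shot('scene');b=shot('side');print(topix(p,(.7125,-.0135,.2915)))
C=lambda p:cv2.cvtColor(p['image'],cv2.COLOR_RGB2BGR)
im=C(p)
for y in(-.05,0,.05):cv2.circle(im,tuple(int(round(k)) for k in topix(p,(.7125,y-.0135,.2915))),4,(0,255,255),1)
cv2.imwrite('pics/w7.png',im)
E
```

```text
clock: 55.62
tool_pos: [0.7124, -0.0034, 0.3778]
eef_rot: [-179.7, -0.3, 90.1]
wrist_force: [0.1, 0.2, 1.0]
width: 0.0279
grasp_force: 0.0
[ 0.71243616 -0.00336979  0.37781425] [-179.73614663   -0.29091821   90.07585916]
(np.float64(325.6959684776424), np.float64(263.22941863566723))
```

View pics/w7.png

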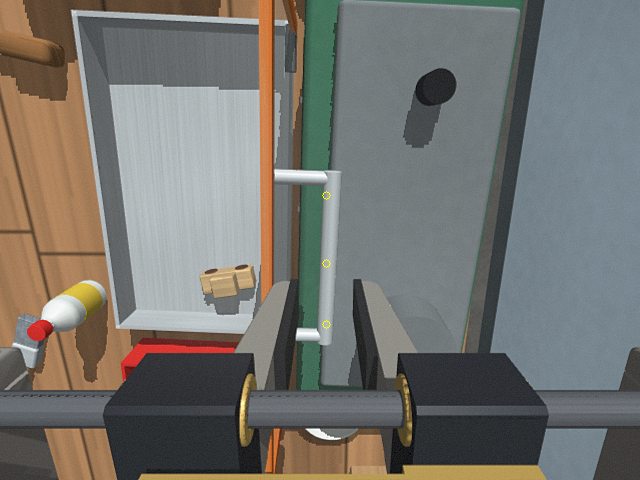

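```bash
python3 -m jog '2.8 0 -1 -3 0 0 0;2.8 0 -1 -6 0 0 0;2.8 0 -1 -8.5 0 0 0;2.8 0 -1 -9.7 0 0 0;2.8 0 -1 -9.7 0 0 0'
python3 -m jog '0 0 0 0 0 0 0;0 0 0 0 0 0 0;0 0 0 0 0 0 0;0 0 0 0 0 0 0;0 0 0 0 0 0 0'
python3 - <<'E'
import numpy as np
b=np.arctan2(45,235);r=.2393
def tcp(th):
    t=min(.46,max(0,.46*(1-(th-.2)/1.0)));return np.array([-r*np.cos(th+b)+.011*np.sin(t),r*np.sin(th+b)-.011*np.cos(t)]),t
ths=np.linspace(1.6,0,21);base,tb=tcp(1.6)
print(base+[.661,.06])
for i,th in enumerate(ths[1:]):
    p,t=tcp(th);print(round(th,2),((p-base)*100).round(1),round(tb-t,2))
    if i%5==4: base=p;tb=t;print(base+[.661,.06])
E
```

```text
clock: 56.4
tool_pos: [0.7122, -0.0144, 0.281]
eef_rot: [-179.7, -0.3, 90.0]
wrist_force: [0.4, 0.1, 0.4]
width: 0.0281
grasp_force: 0.0
clock: 57.02
tool_pos: [0.7136, -0.0147, 0.2826]
eef_rot: [-179.9, -0.2, 90.0]
wrist_force: [0.8, -0.0, 4.9]
width: 0.0109
grasp_force: 29.9
[0.71284926 0.28261538]
1.52 [-1.9  0.3] 0
1.44 [-3.8  0.5] 0
1.36 [-5.7  0.6] 0
1.28 [-7.6  0.4] 0
1.2 [-9.5  0.2] 0
[0.61778222 0.28436506]
1.12 [-1.8 -0.4] -0.04
1.04 [-3.6 -1. ] -0.07
0.96 [-5.3 -1.7] -0.11
0.88 [-7.  -2.5] -0.15
0.8 [-8.6 -3.5] -0.18
[0.53155091 0.24914147]
0.72 [-1.5 -1.1] -0.04
0.64 [-2.9 -2.3] -0.07
0.56 [-4.3 -3.7] -0.11
0.48 [-5.5 -5.1] -0.15
0.4 [-6.6 -6.6] -0.18
[0.46600657 0.18271434]
0.32 [-1.  -1.6] -0.04
0.24 [-1.8 -3.3] -0.07
0.16 [-2.5 -5.1] -0.09
0.08 [-3.1 -6.9] -0.09
0.0 [-3.5 -8.8] -0.09
[0.43085369 0.09514912]
```

```bash
python3 -m jog '0 -1.9 0.1 0.3 0 0 0;0 -3.8 0.2 0.5 0 0 0;0 -5.7 0.3 0.6 0 0 0;0 -7.6 0.4 0.4 0 0 0;0 -9.5 0.5 0.2 0 0 0'
python3 -m jog '0 -1.8 0.1 -0.4 0 -0.04 0;0 -3.6 0.2 -1 0 -0.07 0;0 -5.3 0.3 -1.7 0 -0.11 0;0 -7 0.4 -2.5 0 -0.15 0;0 -8.6 0.5 -3.5 0 -0.18 0'
python3 -m jog '0 -1.5 0.1 -1.1 0 -0.04 0;0 -2.9 0.2 -2.3 0 -0.07 0;0 -4.3 0.2 -3.7 0 -0.11 0;0 -5.5 0.3 -5.1 0 -0.15 0;0 -6.6 0.3 -6.6 0 -0.18 0'
```

```text
clock: 57.65
tool_pos: [0.6185, -0.0105, 0.284]
eef_rot: [180.0, -0.2, 90.0]
wrist_force: [3.2, -2.5, 2.2]
width: 0.0112
grasp_force: 30.1
clock: 58.28
tool_pos: [0.5323, -0.0063, 0.2487]
eef_rot: [169.7, -0.1, 90.0]
wrist_force: [1.6, -5.1, 2.9]
width: 0.0107
grasp_force: 30.0
clock: 58.9
tool_pos: [0.4666, -0.0029, 0.1826]
eef_rot: [159.3, -0.1, 90.0]
wrist_force: [4.8, -3.9, -0.8]
width: 0.0114
grasp_force: 30.1
```

Slow final closing, slightly past shut.

```bash
python3 -m jog '0 -1 0 -1.6 0 -0.04 0;0 -1.8 0.1 -3.3 0 -0.07 0;0 -2.5 0.1 -5.1 0 -0.09 0;0 -2.9 0.1 -6.1 0 -0.09 0;0 -3.1 0.1 -6.9 0 -0.09 0'
python3 -m jog '0 -0.1 0 -0.4 0 0 0;0 -0.2 0 -0.9 0 0 0;0 -0.3 0 -1.4 0 0 0;0 -0.4 0 -1.9 0 0 0;0 -0.4 0 -1.9 0 0 0'
python3 -m jog '0 0 0 -0.2 0 0 0;0 0 0 -0.3 0 0 0;0 0 0 -0.3 0 0 0;0 0 0 -0.3 0 0 0;0 0 0 -0.3 0 0 0'
```

```text
clock: 59.52
tool_pos: [0.4356, -0.0013, 0.1135]
eef_rot: [154.3, -0.2, 90.1]
wrist_force: [0.9, -2.5, 3.2]
width: 0.011
grasp_force: 30.0
clock: 60.15
tool_pos: [0.4316, -0.0008, 0.0949]
eef_rot: [154.4, -0.2, 90.1]
wrist_force: [-3.5, -2.5, 11.2]
width: 0.0107
grasp_force: 30.0
clock: 60.78
tool_pos: [0.4323, -0.0009, 0.0936]
eef_rot: [154.3, -0.2, 90.2]
wrist_force: [-18.8, -0.4, 29.0]
width: 0.0108
grasp_force: 30.0
```

```bash
python3 -m jog '0 0 0 0.2 0 0 0;2.3 0 0 0.2 0 0 0;2.3 0 0 0.2 0 0 0;2.3 0 0 0.2 0 0 0;2.3 0 0 0.2 0 0 0'
python3 -m jog '2.3 -0.9 0 1.8 0 0 0;2.3 -1.8 0 3.7 0 0 0;2.3 -2.8 0 5.8 0 0 0;2.3 -3.7 0 7.7 0 0.05 0;2.3 -4 0 12 0 0.1 0'
python3 -m jog '2.3 0 0 5 0 0.1 0;2.3 0 0 10 0 0.2 0;2.3 0 0 14 0 0.3 0;2.3 0 0 14 0 0.3 0;2.3 0 0 14 0 0.3 0'
python3 - <<'E'
from h import *
a=shot('scene');b=shot('side');w=shot('wrist')
C=lambda p:cv2.cvtColor(p['image'],cv2.COLOR_RGB2BGR)
A=C(a)
for y in(-.065,.065):
  cv2.circle(A,tuple(int(round(k)) for k in topix(a,(.426+.045*y,y,.105))),3,(0,255,255),1)
m=np.zeros((600,800,3),np.uint8);m[:300,:400]=cv2.resize(A[150:450,150:550],(400,300));m[:300,400:]=cv2.resize(C(b)[120:420,150:550],(400,300));m[300:,:400]=cv2.resize(A[190:340,230:430],(400,300),interpolation=cv2.INTER_CUBIC);m[300:,400:]=cv2.resize(C(w),(400,300));cv2.imwrite('pics/m6.png',m)
E
```

```text
clock: 61.4
tool_pos: [0.4303, -0.0004, 0.0923]
eef_rot: [154.5, -0.3, 90.1]
wrist_force: [-0.5, 0.5, -0.7]
width: 0.0231
grasp_force: 0.0
clock: 62.02
tool_pos: [0.389, -0.0002, 0.2116]
eef_rot: [160.5, -0.3, 90.1]
wrist_force: [-0.3, -1.1, 0.9]
width: 0.0229
grasp_force: 0.0
clock: 62.65
tool_pos: [0.3903, -0.0004, 0.3514]
eef_rot: [177.5, -0.3, 90.0]
wrist_force: [0.4, -0.3, -0.0]
width: 0.0231
grasp_force: 0.0
```

View pics/m6.png

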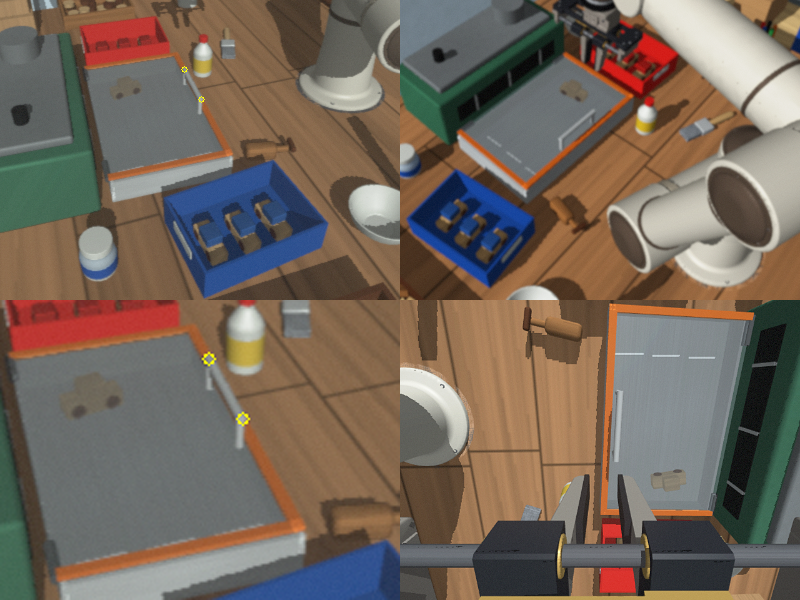

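```bash
python3 -c "
from rig import manip
print(manip.hand_in())"
```

```text
the job is handed in; nothing more can be done
None
```

I raised the guard upright, put three red cars in the red tote and three blue in the blue tote (flat, unstacked), left the plain car untouched in the tray, then shut and released the guard; the last pictures show it closed with nothing else visibly moved, and the job is handed in at about 63 s with no verdict shown.

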